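Stand the tipped bottles up in the lane and latch its gate

TASK

Three white bottles have tipped over: two lie in the bottle lane and one has rolled out onto the worktop in front of it. Stand all three upright inside the lane, set down gently, without knocking over or shifting the two amber jars that already stand there; then, once all three stand, push the orange gate shut until it clicks home on its catch.

Things in the scene. Friction and masses are not known exactly. Their poses are not given: they have to be found in the camera images.
- lane: fixed grey tray with blue rails. Origin: centre of its underside; +y along the lane to the gate, -y to the closed end, x across, -x rail nearest the robot. Position and yaw vary. Floor 4 mm thick; inside x -75 to 75 mm, y -182 to 186 mm (gate shut). Rails 8 mm thick, 30 mm high; end wall 50 mm; catch post 60 mm high at x -94, y 197 mm.
- lane_in (a point): centre of the lane's floor (top face), axes as the lane's.
- lane_hinge (a point): point on the gate's upright hinge axis (5 mm radius steel pin, top at 64 mm), at lane x 79, y 190 mm.
- gate (a joint): angle of the orange gate (rad): 0 shut; grows as its free end swings out to lane +y; starts 0.75 to 1.05, limit 1.5. When shut the panel runs from the hinge 150 mm to lane -x; 6 mm thick, 12 to 58 mm above the worktop. Light hinge, stays where left. Sprung ball catch: 1 to 3 N at the free end from 0.09 to 0.04 rad, then it snaps to 0 and holds.
- gate_push (a point): point on the gate's outer face, 110 mm from the hinge axis and 35 mm above the worktop.
- bottle_1: white screw-cap bottle, 62 mm diameter, 120 mm tall, 0.18 to 0.35 kg; straight body up to 74 mm, then it rounds in to a shoulder and 35 mm wide cap. Origin: centre of its underside; +z along its axis to the cap. Starts lying, cap towards lane -y within 0.35 rad, on the lane's floor, mid-lane or in the gate's mouth with the base sticking out some 30 mm (bottle_1 and bottle_2 may swap places).
- bottle_2: white screw-cap bottle, 62 mm diameter, 120 mm tall, 0.18 to 0.35 kg; straight body up to 74 mm, then it rounds in to a shoulder and 35 mm wide cap. Origin: centre of its underside; +z along its axis to the cap. Starts lying, cap towards lane -y within 0.35 rad, on the lane's floor, mid-lane or in the gate's mouth with the base sticking out some 30 mm (bottle_1 and bottle_2 may swap places).
- bottle_3: white screw-cap bottle, 62 mm diameter, 120 mm tall, 0.18 to 0.35 kg; straight body up to 74 mm, then it rounds in to a shoulder and 35 mm wide cap. Origin: centre of its underside; +z along its axis to the cap. Starts lying, cap towards lane -y within 0.35 rad, on the worktop in front of the lane.
- jar_1: bystander: amber jar with blue cap, 58 mm diameter, 98 mm tall, standing loose at the lane's closed end, +x side, at lane y about -147 mm. Origin: centre of its underside.
- jar_2: bystander: the same kind of jar beside it on the -x side.

How it is judged:
On the way, in this order (a step that is already met when the one before it is completed fails the run):
1. a first white bottle stands released in the lane (((angle between bottle_1's own z axis and vertical below 0.08 rad and x of bottle_1 in the frame of lane_in between -0.05 and 0.05 m and y of bottle_1 in the frame of lane_in between -0.155 and 0.155 m and z of bottle_1 in the frame of lane_in below 0.006 m and linear speed of bottle_1 below 0.03 m/s and contact force between the fingers and bottle_1 below 0.1 N) or (angle between bottle_2's own z axis and vertical below 0.08 rad and x of bottle_2 in the frame of lane_in between -0.05 and 0.05 m and y of bottle_2 in the frame of lane_in between -0.155 and 0.155 m and z of bottle_2 in the frame of lane_in below 0.006 m and linear speed of bottle_2 below 0.03 m/s and contact force between the fingers and bottle_2 below 0.1 N) or (angle between bottle_3's own z axis and vertical below 0.08 rad and x of bottle_3 in the frame of lane_in between -0.05 and 0.05 m and y of bottle_3 in the frame of lane_in between -0.155 and 0.155 m and z of bottle_3 in the frame of lane_in below 0.006 m and linear speed of bottle_3 below 0.03 m/s and contact force between the fingers and bottle_3 below 0.1 N))), for 0.2 s.
2. two white bottles stand released in the lane ((((angle between bottle_1's own z axis and vertical below 0.08 rad and x of bottle_1 in the frame of lane_in between -0.05 and 0.05 m and y of bottle_1 in the frame of lane_in between -0.155 and 0.155 m and z of bottle_1 in the frame of lane_in below 0.006 m and linear speed of bottle_1 below 0.03 m/s and contact force between the fingers and bottle_1 below 0.1 N) and (angle between bottle_2's own z axis and vertical below 0.08 rad and x of bottle_2 in the frame of lane_in between -0.05 and 0.05 m and y of bottle_2 in the frame of lane_in between -0.155 and 0.155 m and z of bottle_2 in the frame of lane_in below 0.006 m and linear speed of bottle_2 below 0.03 m/s and contact force between the fingers and bottle_2 below 0.1 N)) or ((angle between bottle_1's own z axis and vertical below 0.08 rad and x of bottle_1 in the frame of lane_in between -0.05 and 0.05 m and y of bottle_1 in the frame of lane_in between -0.155 and 0.155 m and z of bottle_1 in the frame of lane_in below 0.006 m and linear speed of bottle_1 below 0.03 m/s and contact force between the fingers and bottle_1 below 0.1 N) and (angle between bottle_3's own z axis and vertical below 0.08 rad and x of bottle_3 in the frame of lane_in between -0.05 and 0.05 m and y of bottle_3 in the frame of lane_in between -0.155 and 0.155 m and z of bottle_3 in the frame of lane_in below 0.006 m and linear speed of bottle_3 below 0.03 m/s and contact force between the fingers and bottle_3 below 0.1 N)) or ((angle between bottle_2's own z axis and vertical below 0.08 rad and x of bottle_2 in the frame of lane_in between -0.05 and 0.05 m and y of bottle_2 in the frame of lane_in between -0.155 and 0.155 m and z of bottle_2 in the frame of lane_in below 0.006 m and linear speed of bottle_2 below 0.03 m/s and contact force between the fingers and bottle_2 below 0.1 N) and (angle between bottle_3's own z axis and vertical below 0.08 rad and x of bottle_3 in the frame of lane_in between -0.05 and 0.05 m and y of bottle_3 in the frame of lane_in between -0.155 and 0.155 m and z of bottle_3 in the frame of lane_in below 0.006 m and linear speed of bottle_3 below 0.03 m/s and contact force between the fingers and bottle_3 below 0.1 N)))), for 0.2 s.
3. all three white bottles stand released in the lane (angle between each of bottle_1, bottle_2, bottle_3's own z axis and vertical below 0.08 rad and x of bottle_1 in the frame of lane_in between -0.05 and 0.05 m and y of bottle_1 in the frame of lane_in between -0.155 and 0.155 m and z of each of bottle_1, bottle_2, bottle_3 in the frame of lane_in below 0.006 m and linear speed of each of bottle_1, bottle_2, bottle_3 below 0.03 m/s and contact force between the fingers and bottle_1 below 0.1 N and x of bottle_2 in the frame of lane_in between -0.05 and 0.05 m and y of bottle_2 in the frame of lane_in between -0.155 and 0.155 m and contact force between the fingers and bottle_2 below 0.1 N and x of bottle_3 in the frame of lane_in between -0.05 and 0.05 m and y of bottle_3 in the frame of lane_in between -0.155 and 0.155 m and contact force between the fingers and bottle_3 below 0.1 N), for 0.2 s.
4. then the gate is shut on its catch (value of joint gate below 0.03 rad), for 0.2 s.
At the end, for the whole second after the job is handed in: All three white bottles stand upright (within 0.08 rad) on the lane's floor, released and at rest, their axes within 50 mm of the lane's centre line and 155 mm of its middle; the gate is seated on its catch (under 0.03 rad); both amber jars still stand within 30 mm of where they were (all of step 3 and value of joint gate below 0.03 rad and angle between each of jar_1, jar_2's own z axis and vertical below 0.08 rad and distance of each of jar_1, jar_2 from where it was at the start of the episode below 0.03 m); the robot touches nothing.
It fails at once if an amber jar is knocked over or shifted by more than 30 mm (angle between any of jar_1, jar_2's own z axis and vertical above 0.5 rad or distance of any of jar_1, jar_2 from where it was at the start of the episode above 0.03 m).
It fails at once if a white bottle is dropped or thrown (faster than 1.2 m/s) (linear speed of any of bottle_1, bottle_2, bottle_3 above 1.2 m/s).
It also fails if it takes over 72 s, if anything falls off the work surface, if the arm or the gripper's body presses on something with over 40 N, if the wrist force passes 120 N, or if a joint passes its speed limit or range.

ROBOT

A 7-joint arm with a two-finger parallel gripper is mounted at the origin on a cart in front of the work surface, level with it; the furniture and walls round the work are solid. World frame = base frame: x ahead of the robot, y to its left, z up, the work surface at z = 0. Lengths are in m, angles in rad, forces in N, time in s.
With the tool pointing down it reaches from about 0.4 to 0.875 m from the base axis. Payload 19.3 kg.
Tool frame: the origin (TCP) lies midway between the tips of the shut fingers; the grasp point (between the pads) lies 19 mm behind it; z points along the fingers, y is the line along which they close (so a half turn about z gives the same grasp; the last joint's range is limited). The gripper opens to 85 mm and grips with 20 to 120 N. Pads are 22 mm wide; open, the fingers measure 114 mm over their backs; the gripper's body (76 mm by 85 mm) begins 54 mm behind the grasp point. The pads swing forward as they close: fully open they stand 13 mm farther back than shut.
Start: joints at [-1.274, 0.521, -0.036, 1.599, 0.021, 1.021, -0.113], TCP at [0.224, 0.583, 0.231] pointing down, gripper open.
Joint ranges: [-2.91, 2.91], [-0.3, 2.13], [-1.5, 1.42], [0.17, 2.43], [-1.26, 4.41], [0.16, 1.93], [-2.52, 2.52]. Speed limits (rad/s): [1.89, 1.89, 2.39, 2.39, 3.01, 3.01, 3.01].

INTERFACE

Orientations are given as [roll, pitch, yaw] about the fixed x, y, z axes, in that order (R = Rz(yaw) Ry(pitch) Rx(roll)).
In Python, from workcell import bot gives the robot as it stands.
- The arm moves only by the shell command python3 nudge.py [FORCE], which reads ROWS from standard input. ROWS is one flat JSON list of numbers that holds 1 to 5 rows one after another, with no inner brackets; each row has 7 numbers: the finger opening in m, then dx, dy, dz in units of 25 mm, then a rotation vector rx, ry, rz in units of 0.25 rad; each row is the pose to reach, as a shift and turn from the pose commanded when the command began, along the tool's axes at that moment; what a row does not reach only later rows make up. A row lasts 1/8 s, in which the tool goes at most 0.0625 m and 0.188 rad, less where a joint would pass 70% of its speed; a pose out of reach is approached as far as the arm can. The fingers move at their own pace and stop on an object; FORCE is the grip in N (left out, the last holds). Time passes only in rows, so rows that do not move let the fingers close. It prints the time, the measured TCP pose, the force, the opening and the grip force at its end. Input that does not fit is refused with a message, and nothing moves.
- bot.observe(): the state, without advancing time (a new reading comes with each control period).
- bot.grab_frame(name): name is "scene" or "top"; returns the picture (420x560x3 uint8, blue, green, red); there is no depth.
- bot.calibration(name): a dict with "vfov" (degrees; the focal length in pixels is half the picture's height over the tangent of half this angle, whatever the lens; pixels are square), "cx", "cy" (the principal point, pixels), "eye" and "attitude" of the camera in the world. Camera axes: x right, y down, z forward; pixel columns grow to the right and rows downward; lengths in m; the calibration is good to about 2 mm. A picture is of the moment at which its call begins. calibration takes no time and is no camera call.
- bot.job_done(): hands the job in; it is judged then, once.
The state is a dict: "clock": time; "qpos": joint angles; "qd": joint speeds; "joint_efforts": joint torques, N m; "position": TCP position; "tool_rot": TCP orientation; "force": force on the tool from outside, world axes, zero at the start; "moment": the same for the moment, N m; "grip_width": finger opening in m; "finger_force": force on a finger pad.
Only numpy, scipy, OpenCV 4.12 (cv2) and the standard library are available. Lean on these libraries where they do the work, as an engineer would, in place of code of your own. Each camera call takes 0.05 s, during which the arm holds its last target. There are 200 camera calls.

## Working session

There is one attempt and no reset: what is moved stays moved. The work goes in short steps, Python scripts to look and compute and a shell command to move; the robot and the scene stay as the last step left them, time stands still between calls to the robot, and variables do not carry over. Pictures are saved under pics/ and viewed, at most 10 in all, crops included, and the job is handed in when it is done.

```bash
ls; mkdir -p pics; python3 - <<'E'
from workcell import bot
import cv2
o=bot.observe();print(o)
for n in("scene","top"):
    print(n,bot.calibration(n)); cv2.imwrite(f"pics/{n}0.png",bot.grab_frame(n))
E
```

```text
nudge.py
pics
workcell.py
{'clock': 0.0, 'qpos': array([-1.2741832 ,  0.52202879, -0.03634717,  1.60000804,  0.02121853,
        1.02110893, -0.1127698 ]), 'qd': array([ 0.00025564,  0.00120017, -0.00095864, -0.00205443, -0.00111203,
       -0.00187068,  0.00039218]), 'joint_efforts': array([-3.26527270e-04, -9.27107191e+01,  1.97969958e+00, -3.69938207e+01,
        1.78260991e-02,  8.18463770e-03,  3.44667842e-05]), 'position': array([0.2240571 , 0.58308872, 0.2307163 ]), 'tool_rot': array([-3.14042867e+00,  8.98728528e-05,  2.77482664e+00]), 'force': array([-0.29465843,  0.73422354, -0.49266549]), 'moment': array([-0.02220106, -0.01793332, -0.01893143]), 'finger_force': 0.0, 'grip_width': 0.08521104592513229}
scene {'vfov': 42.964059832942, 'cx': 279.2821983802696, 'cy': 203.28769525673826, 'eye': array([ 0.10420773, -0.50866791,  0.53242203]), 'attitude': array([-2.05796114,  0.0058873 , -0.49414234])}
top {'vfov': 42.20138202210966, 'cx': 278.88293782940724, 'cy': 208.21985690429676, 'eye': array([0.31421307, 0.24647559, 1.17709063]), 'attitude': array([-2.98596455,  0.01221539, -1.5955247 ])}
```
View pics/scene0.png

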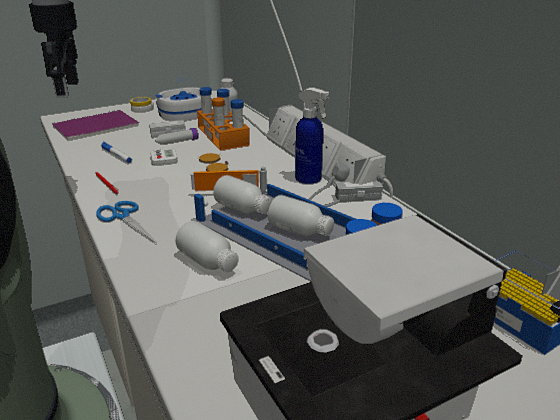

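View pics/top0.png

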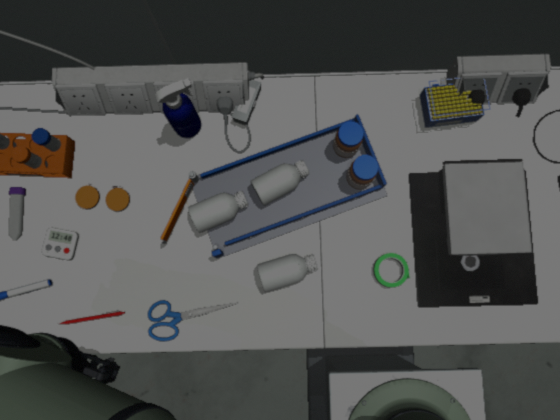

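The scene view shows the open gate at about (225,180). Bottles lie at about (240,195) in the mouth, (300,215) mid-lane and (207,247) out front. In the top view they are at (218,212), (278,183) and (285,271), the jars are at (350,140) and (363,172), the hinge is at about (193,177) and the catch post at about (217,253).

```bash
cat > h.py <<'E'
import numpy as np, cv2
from scipy.spatial.transform import Rotation as R
from workcell import bot
def cam(n):
    c=bot.calibration(n); f=210/np.tan(np.radians(c["vfov"])/2)
    return f,c["cx"],c["cy"],np.array(c["eye"]),R.from_euler("xyz",c["attitude"]).as_matrix()
def ray(n,p):
    f,cx,cy,e,M=cam(n); d=M@np.array([(p[0]-cx)/f,(p[1]-cy)/f,1]); return e,d/np.linalg.norm(d)
def onz(n,p,z):
    e,d=ray(n,p); return e+d*(z-e[2])/d[2]
def proj(n,X):
    f,cx,cy,e,M=cam(n); q=M.T@(np.array(X)-e); return np.array([cx+f*q[0]/q[2],cy+f*q[1]/q[2]])
def tri(p,q):
    (a,u),(b,v)=ray("top",p),ray("scene",q)
    t=np.linalg.lstsq(np.c_[u,-v],b-a,rcond=None)[0]; A,B=a+u*t[0],b+v*t[1]
    return (A+B)/2,np.linalg.norm(A-B)
E
python3 - <<'E'
from h import *
ims={n:cv2.imread(f"pics/{n}0.png") for n in("top","scene")}
for n,pts in (("top",[(218,212),(278,183),(285,271),(250,290),(260,210),(240,200)]),("scene",[(240,195),(300,215),(207,247),(180,280),(258,240),(220,260)])):
    hsv=cv2.cvtColor(ims[n],cv2.COLOR_BGR2HSV)
    print(n,[tuple(map(int,hsv[y,x])) for x,y in pts])
    b=cv2.inRange(hsv,(100,120,40),(125,255,255)); 
    k,l,s,c=cv2.connectedComponentsWithStats(b)
    print([(tuple(map(int,s[i])),c[i].round(1).tolist()) for i in range(1,k) if s[i][4]>60])
a=cv2.resize(ims["top"][110:300,150:400],None,fx=3,fy=3,interpolation=cv2.INTER_CUBIC)
b=cv2.resize(ims["scene"][160:280,160:350],None,fx=4,fy=4,interpolation=cv2.INTER_CUBIC)
cv2.imwrite("pics/topc.png",a);cv2.imwrite("pics/scenec.png",b)
E
```

```text
top [(60, 4, 122), (60, 2, 122), (30, 2, 121), (45, 4, 121), (110, 16, 97), (0, 0, 121)]
[((168, 103, 23, 15, 196), [179.9, 110.8]), ((201, 115, 185, 70, 1680), [335.3, 149.6]), ((32, 128, 17, 16, 200), [40.1, 135.6]), ((225, 184, 157, 61, 556), [302.1, 214.9]), ((148, 301, 34, 40, 446), [164.5, 320.8])]
scene [(30, 7, 153), (30, 5, 157), (48, 8, 166), (26, 11, 167), (109, 223, 56), (35, 10, 148)]
[((200, 87, 11, 9, 86), [205.0, 90.7]), ((217, 89, 12, 8, 89), [222.6, 92.5]), ((170, 91, 27, 9, 122), [182.8, 95.6]), ((231, 99, 12, 10, 102), [236.5, 103.4]), ((158, 108, 43, 6, 82), [178.7, 111.4]), ((295, 117, 28, 67, 1556), [309.0, 150.0]), ((267, 184, 110, 50, 849), [328.4, 212.1]), ((194, 194, 11, 27, 221), [199.1, 207.1]), ((97, 201, 41, 21, 387), [117.0, 210.4]), ((372, 203, 30, 20, 494), [385.8, 212.0]), ((212, 210, 96, 59, 1191), [259.6, 237.9]), ((495, 297, 65, 57, 1508), [530.2, 327.5])]
```

View pics/topc.png

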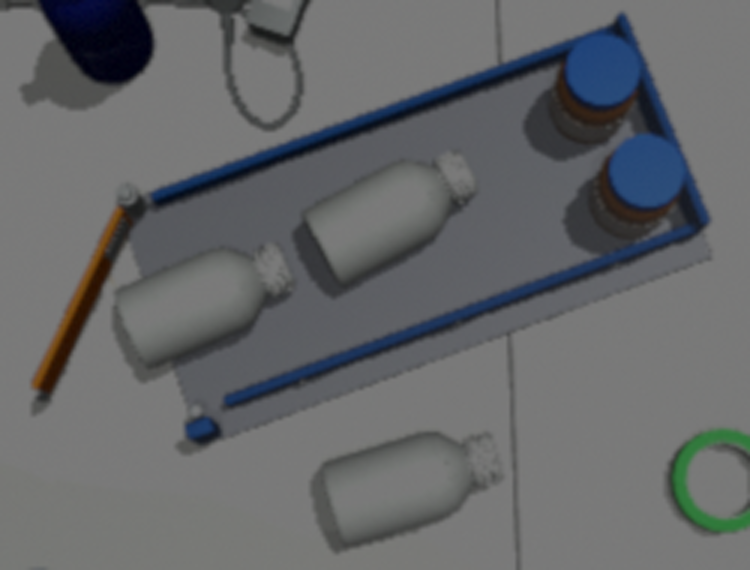

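View pics/scenec.png

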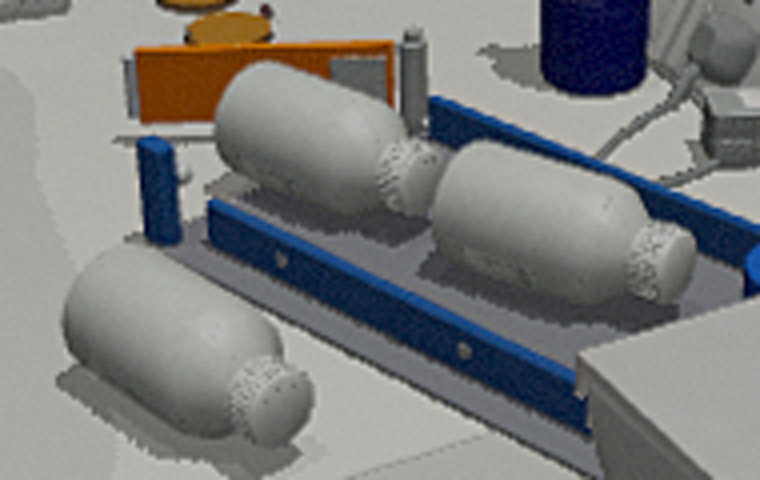

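The crops show clean outlines for all three bottles, the rail ends, the hinge pin and the catch post. I picked matching points (top crop /3 plus (150,110), scene crop /4 plus (160,160)) to triangulate.

```bash
cat >> h.py <<'E'
T=lambda x,y:(x/3+150,y/3+110)
S=lambda x,y:(x/4+160,y/4+160)
E
python3 - <<'E'
from h import *
np.set_printoptions(precision=4,suppress=True)
for k,p,q in [("capA",(283,266),(422,180)),("capB",(468,173),(675,262)),("capC",(497,458),(285,405)),("hinge",(128,188),(413,35)),("railend-x",(228,398),(212,203)),("post",(203,432),(157,142)),("railend+x",(152,196),(434,98)),("gate tip top",(38,386),(137,48))]:
    print(k,*tri(T(*p),S(*q)))
for k,b,c,z in [("A",(132,332),(283,266),.035),("B",(324,250),(468,173),.035),("C",(333,512),(497,458),.031)]:
    P,Q=onz("top",T(*b),z),onz("top",T(*c),z); d=Q-P; print(k,P,Q,np.linalg.norm(d),np.arctan2(d[1],d[0]))
# rails: +x inner/outer lines, from blue mask
im=cv2.imread("pics/top0.png");hsv=cv2.cvtColor(im,cv2.COLOR_BGR2HSV);b=cv2.inRange(hsv,(100,120,40),(125,255,255))
for k,(x0,x1,y0,y1) in {"+x":(205,330,110,180),"-x":(230,365,180,246)}.items():
    ys,xs=np.nonzero(b[y0:y1,x0:x1]); pts=np.array([onz("top",(x+x0,y+y0),.03)[:2] for x,y in zip(xs,ys)])
    vx,vy,cx,cy=cv2.fitLine(pts.astype(np.float32),cv2.DIST_HUBER,0,.01,.01).ravel()
    print(k,np.arctan2(vy,vx),cx,cy)
for k,p,z in [("corner+x-y",(622,16),.05),("corner-x-y",(708,218),.05),("hingetop",(128,188),.064),("post",(203,432),.06)]: print(k,onz("top",T(*p),z))
for k,p in [("jar1",(602,70)),("jar2",(646,172))]: print(k,onz("top",T(*p),.098))
E
```

```text
capA [0.5184 0.3284 0.0339] 0.0041846608112424
capB [0.5812 0.195  0.0374] 0.0032153827980153883
capC [0.379  0.181  0.0329] 0.005035604509655884
hinge [0.5703 0.4353 0.0596] 8.378374276142617e-05
railend-x [0.4246 0.3699 0.0262] 0.0011074189913626593
post [0.4009 0.383  0.0598] 0.005970600903021296
railend+x [0.5737 0.4229 0.0259] 0.004213496066398989
gate tip top [0.4343 0.4975 0.057 ] 0.002984597473004598
A [0.4718 0.4366 0.035 ] [0.5163 0.3291 0.035 ] 0.11635416349248223 -1.178440617805748
B [0.5271 0.2998 0.035 ] [0.5803 0.1956 0.035 ] 0.11701260041537682 -1.098226789982883
C [0.3422 0.2972 0.031 ] [0.3767 0.1818 0.031 ] 0.12046390557570515 -1.2798624470078674
+x -1.2398145 0.6204098 0.27845308
-x -1.2391423 0.47447568 0.21984816
corner+x-y [0.689  0.0822 0.05  ]
corner-x-y [0.5398 0.0289 0.05  ]
hingetop [0.5694 0.4346 0.064 ]
post [0.398  0.3838 0.06  ]
jar1 [0.6351 0.1046 0.098 ]
jar2 [0.563  0.0782 0.098 ]
```

```bash
cat >> h.py <<'E'
Z=np.array([0,0,1.])
O=np.array([.554,.230,0]); LX=np.array([np.cos(.331),np.sin(.331),0]); LY=np.array([-LX[1],LX[0],0])
BOT={"A":((.490,.392,.035),-1.178),"B":((.549,.2567,.035),-1.098),"C":((.3566,.249,.031),-1.28)}
def lying(k,up=0,t=.5,back=.024):
    g,a=BOT[k]; b=np.array([np.cos(a),np.sin(a),0]); y=np.array([-b[1],b[0],0])
    z=-np.sin(t)*b-np.cos(t)*Z; return np.array(g)+up*Z+back*z, np.c_[np.cross(y,z),y,z]
def standing(lx,ly,az,up=0,t=.5,back=.024,s=.050):
    d=np.array([np.cos(az),np.sin(az),0]); z=np.cos(t)*d-np.sin(t)*Z; y=np.cross(Z,d)
    return O+lx*LX+ly*LY+(.004+s+up)*Z+back*z, np.c_[np.cross(y,z),y,z]
def cur():
    o=bot.observe(); return np.array(o["position"]),R.from_euler("xyz",o["tool_rot"]),o
def delta(p,M):
    P,Q,o=cur(); d=Q.inv().apply(p-P); r=(Q.inv()*R.from_matrix(M)).as_rotvec()
    print("d",d.round(4).tolist(),"r",r.round(3).tolist(),"|d|",np.linalg.norm(d).round(3),"|r|",np.linalg.norm(r).round(3),"q",np.round(o["qpos"],3).tolist(),"t",round(o["clock"],2))
E
python3 - <<'E'
from h import *
p,M=lying("A",.13); print(p); delta(p,M)
E
```

```text
[0.48559573 0.40262993 0.14393802]
d [-0.3089, -0.0746, 0.0869] r [-0.204, 0.473, 0.794] |d| 0.329 |r| 0.946 q [-1.274, 0.522, -0.036, 1.6, 0.021, 1.021, -0.113] t 0.1
```

The manual's scale: shifts go in units of 25 mm and turns go in units of 0.25 rad. Converting my numbers, -0.309 m is -12.36, -0.24 m is -9.6, 0.794 rad is 3.176.

```bash
echo '[0.085,-2.4,-0.6,0.68,-0.16,0.36,0.64,0.085,-4.8,-1.2,1.36,-0.32,0.76,1.28,0.085,-7.2,-1.8,2,-0.48,1.12,1.92,0.085,-9.6,-2.4,2.8,-0.64,1.52,2.56,0.085,-12.36,-3,3.48,-0.816,1.892,3.176]' | python3 nudge.py 50
python3 -c "
from h import *
delta(*lying('A',.13))"
echo '[0.085,0,0,0,0,0,0,0.085,0,0,0,0,0,0]' | python3 nudge.py
python3 -c "
from h import *
delta(*lying('A',.13)); print(repr(cur()[2]))"
```

```text
clock: 0.72
position: [0.4706, 0.4125, 0.1488]
tool_rot: [3.137, -0.495, 1.976]
force: [1.0, 2.2, 0.3]
grip_width: 0.0853
finger_force: 0.0
d [-0.0155, 0.0099, -0.0028] r [-0.002, 0.005, 0.011] |d| 0.019 |r| 0.012 q [-0.469, 0.627, -0.142, 1.776, -0.615, 0.746, 0.282] t 0.72
clock: 0.98
position: [0.469, 0.4132, 0.1489]
tool_rot: [3.138, -0.492, 1.98]
force: [0.2, 0.8, -0.1]
grip_width: 0.0849
finger_force: 0.0
d [-0.0167, 0.011, -0.0033] r [-0.004, 0.008, 0.015] |d| 0.02 |r| 0.018 q [-0.474, 0.626, -0.141, 1.776, -0.611, 0.747, 0.279] t 0.97
{'clock': 0.975, 'qpos': array([-0.4737984 ,  0.62599994, -0.14140222,  1.77602871, -0.61055985,
        0.74680928,  0.27890099]), 'qd': array([-0.05037719, -0.01648128, -0.01201577, -0.00167295,  0.00179154,
       -0.00138924, -0.00136765]), 'joint_efforts': array([ 6.36114299e+00, -9.32495499e+01,  7.63456933e-01, -2.95489866e+01,
       -1.67152874e+00,  5.49204256e-01,  7.75703648e-02]), 'position': array([0.46904209, 0.41324783, 0.1488914 ]), 'tool_rot': array([ 3.13779784, -0.49162591,  1.98043983]), 'force': array([ 0.2118669 ,  0.82639808, -0.10158664]), 'moment': array([-0.43941785, -0.18188783,  0.01061967]), 'finger_force': 0.0, 'grip_width': 0.0848804915917057}
```

```bash
python3 - <<'E'
from h import *
import itertools
obs=[([-1.2741832,0.52202879,-0.03634717,1.60000804,0.02121853,1.02110893,-0.1127698],[0.2240571,0.58308872,0.2307163],[-3.14042867,8.98728528e-05,2.77482664])]
o=bot.observe(); obs.append((o["qpos"],o["position"],o["tool_rot"]))
rz=lambda a:R.from_euler("z",a); ry=lambda a:R.from_euler("y",a)
res=[]
for s in itertools.product([1,-1],repeat=4):
    def mid(q): 
        A=rz(s[0]*q[0])*ry(q[1]); B=A*rz(s[1]*q[2])*ry(q[3]); C=B*rz(s[2]*q[4])*ry(q[5])*rz(s[3]*q[6]); return A,B,C
    from scipy.optimize import least_squares
    Ts=[R.from_euler("xyz",x[2]) for x in obs]; Ms=[mid(x[0]) for x in obs]
    f=lambda v:np.concatenate([(T.inv()*rz(v[0])*m[2]*rz(v[1])).as_rotvec() for T,m in zip(Ts,Ms)])
    r=min((least_squares(f,[a,b]) for a in(0,1.57,3.1,-1.57) for b in (0,1.57,3.1,-1.57)),key=lambda r:r.cost)
    W=rz(r.x[0])
    A=np.vstack([np.c_[Z,(W*m[0]).apply(Z),(W*m[1]).apply(Z),(W*m[2]).apply(Z)] for m in Ms]); y=np.concatenate([x[1] for x in obs])
    L,rs,_,_=np.linalg.lstsq(A,y,rcond=None); res.append((r.cost,s,r.x.round(3),L.round(4),np.abs(A@L-y).max().round(4)))
for x in sorted(res,key=lambda x:x[0])[:3]: print(x)
E
```

```text
(np.float64(6.216369831021655e-18), (-1, -1, -1, -1), array([6.283, 1.571]), array([0.095 , 0.6282, 0.3554, 0.2218]), np.float64(0.0565))
(np.float64(2.739269819090146e-05), (-1, 1, 1, 1), array([ 2.995, -1.582]), array([ 1.5124, -1.0663, -0.0256,  0.4725]), np.float64(0.1017))
(np.float64(0.01905497278380874), (-1, -1, 1, 1), array([ 2.718, -1.718]), array([ 1.6463, -0.7533, -0.2429,  1.0049]), np.float64(0.1821))
```

```bash
cat >> h.py <<'E'
import json,os
def log():
    o=bot.observe(); open("obs.txt","a").write(json.dumps([list(map(float,o[k])) for k in("qpos","position","tool_rot")])+"\n")
E
python3 -c "
from h import *
log(); delta(*lying('B',.10))"
```

```text
d [-0.161, 0.0104, -0.0465] r [0.034, 0.008, -0.056] |d| 0.168 |r| 0.066 q [-0.474, 0.626, -0.141, 1.776, -0.611, 0.747, 0.279] t 0.97
```

```bash
echo '[0.085,-2,0.12,-0.6,0.04,0,-0.08,0.085,-4.4,0.28,-1.2,0.08,0,-0.16,0.085,-6.44,0.416,-1.86,0.136,0.032,-0.224,0.085,-6.44,0.416,-1.86,0.136,0.032,-0.224]' | python3 nudge.py 50
python3 -c "
from h import *
log(); delta(*lying('B',0))
im=bot.grab_frame('top');c=im[90:310,150:430];cv2.imwrite('pics/b1.png',cv2.resize(c,None,fx=2.7,fy=2.7))"
```

```text
clock: 1.48
position: [0.5451, 0.2649, 0.1135]
tool_rot: [3.141, -0.497, 2.043]
force: [-0.5, 1.1, 0.1]
grip_width: 0.0851
finger_force: 0.0
d [-0.0454, -0.0003, 0.0886] r [0.001, 0.003, -0.001] |d| 0.1 |r| 0.003 q [-0.218, 0.72, -0.115, 1.699, -0.545, 0.889, 0.546] t 1.48
```

View pics/b1.png

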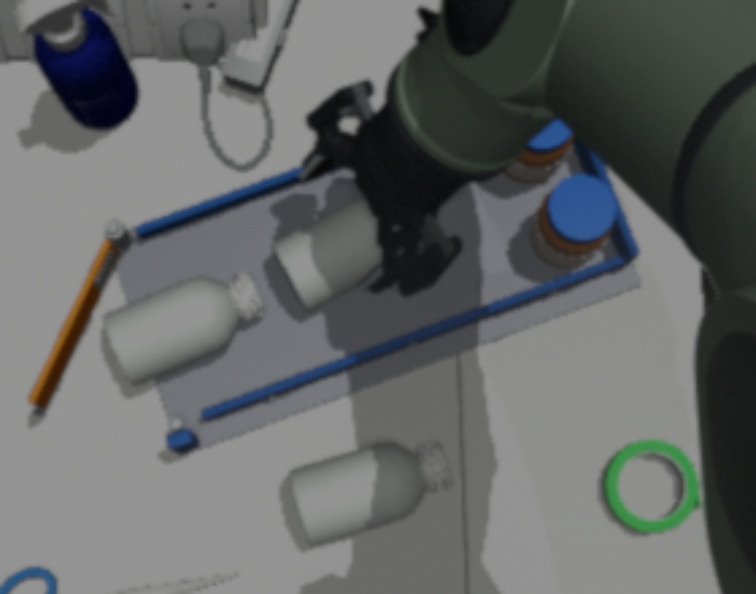

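The hand is over the mid-lane bottle, with fingers at about (330,140) and (420,265) either side of its body and clear of the jars. Descending now.

```bash
echo '[0.085,-0.72,0,1.4,0,0,0,0.085,-1.36,0,2.64,0,0,0,0.085,-1.816,0,3.544,0,0.012,0,0.085,-1.816,0,3.544,0,0.012,0]' | python3 nudge.py 50
python3 -c "
from h import *
log(); delta(*lying('B',0))"
echo '[0.05,0,0,0,0,0,0,0.05,0,0,0,0,0,0,0.05,0,0,0,0,0,0,0.05,0,0,0,0,0,0]' | python3 nudge.py 50
```

```text
clock: 2.02
position: [0.5406, 0.2719, 0.014]
tool_rot: [-3.14, -0.504, 2.047]
force: [0.3, -0.1, 0.6]
grip_width: 0.0848
finger_force: 0.0
d [-0.0052, 0.0005, -0.0027] r [-0.003, -0.004, 0.003] |d| 0.006 |r| 0.006 q [-0.201, 0.874, -0.156, 1.715, -0.578, 0.737, 0.637] t 2.02
clock: 2.52
position: [0.5432, 0.2707, 0.0166]
tool_rot: [3.138, -0.503, 2.047]
force: [-0.5, 1.2, 7.2]
grip_width: 0.0598
finger_force: 53.5
```

Converted, -0.132 m is -5.28, 0.072 m is 2.88.

```bash
echo '[0.05,0.48,0,-0.88,0,0,0,0.05,1.24,0,-2.28,0,0,0,0.05,2.12,0,-3.88,0,0,0,0.05,2.88,0,-5.28,0,0,0,0.05,3.08,0,-5.6,0,0,0]' | python3 nudge.py 50
python3 - <<'E'
from h import *
log()
p,M=standing(0,-.06,-1.24,.10); print(p); delta(p,M)
from scipy.optimize import least_squares
obs=[json.loads(l) for l in open("obs.txt")]+[[[-1.2741832,0.52202879,-0.03634717,1.60000804,0.02121853,1.02110893,-0.1127698],[0.2240571,0.58308872,0.2307163],[-3.14042867,8.98728528e-05,2.77482664]]]
rz=lambda a:R.from_euler("z",a); ry=lambda a:R.from_euler("y",a)
def frames(q):
    q=np.array(q)*[-1,1,-1,1,-1,1,-1]; F=[rz(q[0])]; 
    F.append(F[0]*ry(q[1])); F.append(F[1]*rz(q[2])); F.append(F[2]*ry(q[3])); F.append(F[3]*rz(q[4])); F.append(F[4]*ry(q[5])); F.append(F[5]*rz(q[6]+np.pi/2)); return F
X=np.array([1.,0,0])
def rows(q):
    F=frames(q); return np.c_[Z,F[0].apply(X),F[2].apply(Z),F[2].apply(X),F[4].apply(Z),F[4].apply(X),F[6].apply(Z),F[5].apply(X)]
A=np.vstack([rows(o[0]) for o in obs]); y=np.concatenate([o[1] for o in obs])
for cols in ([0,2,4,6],[0,2,3,4,6],[0,1,2,4,6],[0,1,2,3,4,6],[0,2,3,4,5,6],[0,1,2,3,4,5,6],list(range(8))):
    L=np.linalg.lstsq(A[:,cols],y,rcond=None)[0]; print(cols,L.round(4),np.abs(A[:,cols]@L-y).max().round(4))
E
```

```text
clock: 3.15
position: [0.5435, 0.2702, 0.178]
tool_rot: [3.135, -0.501, 2.048]
force: [0.5, 0.2, -3.7]
grip_width: 0.0601
finger_force: 55.7
[0.58034019 0.15333685 0.14249379]
d [-0.1229, -0.0207, -0.027] r [0.051, -1.57, 0.151] |d| 0.128 |r| 1.578 q [-0.235, 0.632, -0.099, 1.671, -0.531, 0.989, 0.487] t 3.15
[0, 2, 4, 6] [0.2131 0.5215 0.4195 0.2061] 0.0583
[0, 2, 3, 4, 6] [0.2374 0.4858 0.1148 0.3229 0.1991] 0.0591
[0, 1, 2, 4, 6] [0.2321 0.0456 0.4795 0.3929 0.2117] 0.0568
[0, 1, 2, 3, 4, 6] [0.2382 0.0361 0.4734 0.0479 0.3582 0.2076] 0.0574
[0, 2, 3, 4, 5, 6] [ 0.258   0.4698  0.1092  0.3203 -0.0279  0.2318] 0.0596
[0, 1, 2, 3, 4, 5, 6] [ 0.2691  0.0454  0.4463  0.0222  0.3633 -0.0414  0.2584] 0.0577
[0, 1, 2, 3, 4, 5, 6, 7] [ 0.2614  0.0672  0.4334  0.0634  0.3532 -0.057   0.2387  0.0525] 0.0576
```

```bash
echo '[0.05,-0.6,-0.12,-0.12,0.02,-0.64,0.06,0.05,-1.2,-0.2,-0.24,0.04,-1.28,0.12,0.05,-1.6,-0.28,-0.36,0.06,-1.92,0.18,0.05,-2,-0.36,-0.48,0.08,-2.56,0.24,0.05,-2.4,-0.4,-0.6,0.104,-3.2,0.304]' | python3 nudge.py 50
python3 - <<'E'
from h import *
log()
p,M=standing(0,-.06,-1.24,.10); delta(p,M)
obs=[json.loads(l) for l in open("obs.txt")]+[[[-1.2741832,0.52202879,-0.03634717,1.60000804,0.02121853,1.02110893,-0.1127698],[0.2240571,0.58308872,0.2307163],[-3.14042867,8.98728528e-05,2.77482664]]]
rz=lambda a:R.from_euler("z",a); ry=lambda a:R.from_euler("y",a)
def frames(q):
    q=np.array(q)*[-1,1,-1,1,-1,1,-1]; F=[rz(q[0])]; 
    F.append(F[0]*ry(q[1])); F.append(F[1]*rz(q[2])); F.append(F[2]*ry(q[3])); F.append(F[3]*rz(q[4])); F.append(F[4]*ry(q[5])); F.append(F[5]*rz(q[6]+np.pi/2)); return F
X=np.array([1.,0,0]);Y=np.array([0,1.,0])
for o in obs: print((R.from_euler("xyz",o[2]).inv()*frames(o[0])[6]).as_rotvec().round(4))
def rows(q):
    F=frames(q); return np.c_[Z,X,Y,F[2].apply(Z),F[4].apply(Z),F[6].apply(Z),F[1].apply(Y),F[3].apply(Y),F[5].apply(Y)]
A=np.vstack([rows(o[0]) for o in obs]); y=np.concatenate([o[1] for o in obs])
for cols in ([0,3,4,5],[0,3,4,5,6,7,8],[0,1,2,3,4,5],list(range(9))):
    L=np.linalg.lstsq(A[:,cols],y,rcond=None)[0]; print(cols,L.round(4),np.abs(A[:,cols]@L-y).max().round(4))
E
```

```text
clock: 3.78
position: [0.5608, 0.2119, 0.1591]
tool_rot: [-3.11, 0.303, 1.983]
force: [-0.0, -0.5, -3.3]
grip_width: 0.0598
finger_force: 55.7
d [-0.0537, -0.0045, 0.0344] r [0.023, -0.766, 0.077] |d| 0.064 |r| 0.77 q [-0.86, 0.635, 0.36, 1.725, 0.109, 0.893, -0.222] t 3.77
[0. 0. 0.]
[ 0.  0. -0.]
[-0.  0.  0.]
[ 0.  0. -0.]
[0. 0. 0.]
[ 0. -0.  0.]
[0, 3, 4, 5] [0.3329 0.4343 0.4953 0.2039] 0.0577
[0, 3, 4, 5, 6, 7, 8] [ 3.203e-01  5.297e-01  4.207e-01  3.279e-01 -2.130e-02 -3.750e-02
 -4.000e-04] 0.0
[0, 1, 2, 3, 4, 5] [ 0.3861  0.0451 -0.0251  0.4239  0.4754  0.2687] 0.0186
[0, 1, 2, 3, 4, 5, 6, 7, 8] [ 3.203e-01 -0.000e+00 -0.000e+00  5.297e-01  4.207e-01  3.279e-01
 -2.130e-02 -3.750e-02 -4.000e-04] 0.0
```

```bash
cat >> h.py <<'E'
from scipy.optimize import least_squares
def fk(q):
    q=np.array(q)*[-1,1,-1,1,-1,1,-1]; z=lambda a:R.from_euler("z",a); y=lambda a:R.from_euler("y",a); Y=np.array([0,1.,0])
    A=z(q[0])*y(q[1]); E=A*z(q[2]); B=E*y(q[3]); F=B*z(q[4]); C=F*y(q[5]); D=C*z(q[6]+np.pi/2)
    return .3203*Z+E.apply(.5297*Z)+F.apply(.4207*Z)+D.apply(.3279*Z)-.0213*A.apply(Y)-.0375*B.apply(Y)-.0004*C.apply(Y),D
LO=np.array([-2.91,-.3,-1.5,.17,-1.26,.16,-2.52])+.03;HI=np.array([2.91,2.13,1.42,2.43,4.41,1.93,2.52])-.03
def ik(p,M,q0):
    def f(q):
        P,D=fk(q); return np.r_[(P-p)*10,(R.from_matrix(M).inv()*D).as_rotvec()*3,(q-q0)*.003]
    r=least_squares(f,np.clip(q0,LO+.01,HI-.01),bounds=(LO,HI)); P,D=fk(r.x)
    return r.x,np.linalg.norm(P-p),(R.from_matrix(M).inv()*D).magnitude()
E
python3 - <<'E'
from h import *
q=cur()[2]["qpos"]
for az in (-1.7,-1.24,-.8,-.4,0,.4):
  for lx,ly in((0,-.06),(0,.03),(-.015,.125)):
    for up in (.1,0):
        s,e,a=ik(*standing(lx,ly,az,up),q); print(az,ly,up,s.round(2).tolist(),e.round(4),a.round(3))
E
```

```text
Traceback (most recent call last):
AttributeError: 'float' object has no attribute 'round'
```

```bash
python3 - <<'E'
from h import *
q=cur()[2]["qpos"]
for az in (-1.7,-1.24,-.8,-.4,0,.4):
  for lx,ly in((0,-.06),(0,.03),(-.015,.125)):
    for up in (.1,0):
        s,e,a=ik(*standing(lx,ly,az,up),q); print(az,ly,up,s.round(2).tolist(),round(e,4),round(float(a),3))
E
```

```text
-1.7 -0.06 0.1 [-1.04, 1.14, 0.65, 1.37, 0.22, 1.48, -0.73] 0.0 0.0
-1.7 -0.06 0 [-1.02, 1.28, 0.61, 1.33, 0.17, 1.4, -0.79] 0.0 0.0
-1.7 0.03 0.1 [-1.11, 1.17, 0.61, 1.26, 0.17, 1.62, -0.78] 0.0 0.0
-1.7 0.03 0 [-1.09, 1.3, 0.58, 1.22, 0.12, 1.54, -0.84] 0.0 0.0
-1.7 0.125 0.1 [-1.18, 1.2, 0.58, 1.14, 0.12, 1.76, -0.84] 0.0 0.0
-1.7 0.125 0 [-1.16, 1.33, 0.54, 1.11, 0.07, 1.68, -0.91] 0.0 0.0
-1.24 -0.06 0.1 [-1.24, 1.06, 0.71, 1.69, 0.43, 1.04, -0.67] 0.0 0.0
-1.24 -0.06 0 [-1.23, 1.23, 0.69, 1.66, 0.35, 0.94, -0.73] 0.0 0.0
-1.24 0.03 0.1 [-1.3, 1.07, 0.65, 1.57, 0.38, 1.2, -0.7] 0.0 0.0
-1.24 0.03 0 [-1.29, 1.23, 0.63, 1.54, 0.32, 1.11, -0.76] 0.0 0.0
-1.24 0.125 0.1 [-1.38, 1.1, 0.6, 1.45, 0.33, 1.37, -0.73] 0.0 0.0
-1.24 0.125 0 [-1.36, 1.25, 0.58, 1.42, 0.28, 1.28, -0.79] 0.0 0.0
-0.8 -0.06 0.1 [-1.5, 1.16, 0.99, 2.01, 0.46, 0.43, -0.54] 0.0 0.0
-0.8 -0.06 0 [-1.49, 1.38, 0.95, 1.98, 0.28, 0.33, -0.54] 0.0 0.0
-0.8 0.03 0.1 [-1.52, 1.05, 0.81, 1.89, 0.58, 0.71, -0.69] 0.0 0.0
-0.8 0.03 0 [-1.53, 1.28, 0.82, 1.86, 0.42, 0.58, -0.7] 0.0 0.0
-0.8 0.125 0.1 [-1.56, 1.02, 0.68, 1.7
[... 576 characters left out ...]
 0.99, -0.27, 2.37, 2.49, 1.36, -1.51] 0.0 0.0
0 0.03 0.1 [-0.71, 0.72, -0.24, 2.35, 2.17, 1.15, -1.39] 0.0 0.0
0 0.03 0 [-0.71, 0.98, -0.24, 2.31, 2.27, 1.3, -1.54] 0.0 0.0
0 0.125 0.1 [-1.01, 0.72, -0.14, 2.27, 1.94, 1.1, -1.37] 0.0 0.0
0 0.125 0 [-0.98, 0.97, -0.17, 2.23, 2.05, 1.22, -1.54] 0.0 0.0
0.4 -0.06 0.1 [0.64, 1.36, -1.47, 2.4, 2.6, 1.26, -0.09] 0.0073 0.013
0.4 -0.06 0 [0.0, 1.03, -0.46, 2.4, 3.09, 1.29, -1.14] 0.0 0.0
0.4 0.03 0.1 [0.37, 1.36, -1.47, 2.4, 2.56, 1.5, -0.22] 0.0066 0.011
0.4 0.03 0 [-0.31, 1.02, -0.4, 2.4, 2.87, 1.37, -1.27] 0.0 0.0
0.4 0.125 0.1 [-0.19, 0.91, -0.94, 2.4, 2.45, 1.39, -0.91] 0.0 0.0
0.4 0.125 0 [-0.62, 1.01, -0.37, 2.37, 2.63, 1.39, -1.38] 0.0 0.0
```

The manual's scale: shifts go in units of 25 mm and turns go in units of 0.25 rad. Converting my numbers, -0.0537 m is -2.148, 0.0344 m is 1.376, -0.766 rad is -3.064.

```bash
echo '[0.05,-0.48,-0.04,0.32,0.02,-0.64,0.06,0.05,-0.96,-0.08,0.6,0.04,-1.28,0.12,0.05,-1.44,-0.12,0.92,0.06,-1.92,0.18,0.05,-1.88,-0.16,1.2,0.08,-2.56,0.24,0.05,-2.148,-0.18,1.376,0.092,-3.064,0.308]' | python3 nudge.py 50
echo '[0.05,0,0,0,0,0,0,0.05,0,0,0,0,0,0]' | python3 nudge.py
python3 - <<'E'
from h import *
delta(*standing(0,-.06,-1.24,.1)); delta(*standing(0,-.06,-1.24,.015))
im=bot.grab_frame('scene');cv2.imwrite('pics/b2.png',im)
E
```

```text
clock: 4.4
position: [0.5799, 0.1542, 0.141]
tool_rot: [-3.137, 1.071, 1.907]
force: [-0.1, -0.9, -3.6]
grip_width: 0.0602
finger_force: 55.8
clock: 4.65
position: [0.5805, 0.1532, 0.1423]
tool_rot: [-3.139, 1.064, 1.903]
force: [0.8, 0.3, -3.1]
grip_width: 0.06
finger_force: 55.9
d [-0.0001, -0.0002, -0.0003] r [-0.002, -0.007, 0.001] |d| 0.0 |r| 0.007 q [-1.222, 1.044, 0.681, 1.691, 0.451, 1.045, -0.692] t 4.65
d [0.0742, -0.0, 0.041] r [-0.002, -0.007, 0.001] |d| 0.085 |r| 0.007 q [-1.222, 1.044, 0.681, 1.691, 0.451, 1.045, -0.692] t 4.65
```

View pics/b2.png

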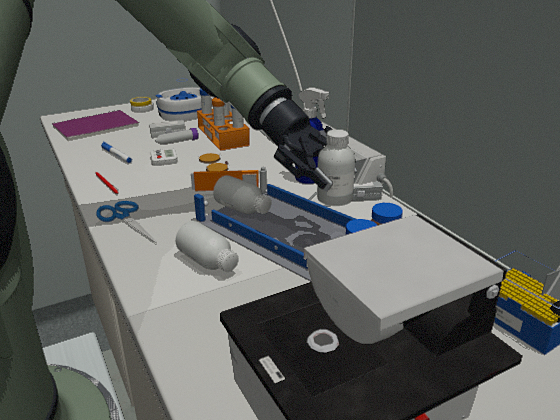

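The bottle is held upright at about (337,165), and jar tops are visible at about (385,212) and (358,228), undisturbed. Lowering.

Converted, 0.076 m is 3.04, 0.072 m is 2.88, -0.007 rad is -0.028.

```bash
echo '[0.05,1.04,0,0.56,0,-0.012,0,0.05,2.2,0,1.2,0,-0.028,0,0.05,2.88,0,1.6,0,-0.028,0,0.05,3.04,0,1.68,0,-0.028,0,0.05,3.04,0,1.68,0,-0.028,0]' | python3 nudge.py 50
echo '[0.05,0.16,0,0.092,0,0,0,0.05,0.24,0,0.136,0,0,0,0.05,0.24,0,0.136,0,0,0]' | python3 nudge.py
echo '[0.05,0.08,0,0.044,0,0,0,0.05,0.14,0,0.08,0,0,0,0.05,0.14,0,0.08,0,0,0]' | python3 nudge.py
python3 -c "
from h import *
delta(*standing(0,-.06,-1.24,0))"
```

```text
clock: 5.32
position: [0.5807, 0.1532, 0.056]
tool_rot: [-3.14, 1.073, 1.902]
force: [0.1, -0.0, -2.9]
grip_width: 0.06
finger_force: 55.9
clock: 5.7
position: [0.5803, 0.1532, 0.0482]
tool_rot: [-3.138, 1.074, 1.904]
force: [0.1, 0.5, -2.6]
grip_width: 0.0598
finger_force: 55.9
clock: 6.08
position: [0.5803, 0.153, 0.044]
tool_rot: [-3.138, 1.074, 1.904]
force: [0.7, 0.3, -3.0]
grip_width: 0.0597
finger_force: 55.9
d [0.0014, 0.0002, 0.0004] r [-0.002, 0.003, 0.001] |d| 0.002 |r| 0.004 q [-1.199, 1.208, 0.632, 1.657, 0.419, 0.966, -0.783] t 6.08
```

```bash
for i in 1; do echo '[0.05,0.072,0,0.04,0,0,0,0.05,0.072,0,0.04,0,0,0]' | python3 nudge.py | sed -n 2,4p
echo '[0.05,0.072,0,0.04,0,0,0,0.05,0.072,0,0.04,0,0,0]' | python3 nudge.py| sed -n 2,4p
echo '[0.05,0.072,0,0.04,0,0,0,0.05,0.072,0,0.04,0,0,0]' | python3 nudge.py| sed -n 2,4p; done
```

```text
position: [0.5803, 0.153, 0.0419]
tool_rot: [-3.138, 1.074, 1.904]
force: [0.6, 0.7, -3.3]
position: [0.5803, 0.153, 0.0398]
tool_rot: [-3.138, 1.074, 1.904]
force: [-0.4, 0.3, -3.8]
position: [0.5805, 0.1528, 0.0383]
tool_rot: [-3.138, 1.074, 1.903]
force: [-0.1, 0.1, 3.8]
```

```bash
echo '[0.064,0,0,0,0,0,0,0.068,0,0,0,0,0,0,0.074,0,0,0,0,0,0,0.08,0,0,0,0,0,0]' | python3 nudge.py
echo '[0.082,0,0,-0.8,0,0,0,0.082,0,0,-2,0,0,0,0.082,0,0,-3.6,0,0,0,0.082,0,0,-5.2,0,0,0,0.082,-2,0,-6.4,0,0,0]' | python3 nudge.py
python3 - <<'E'
from h import *
log(); delta(*lying('A',.12))
bot.grab_frame
for n in("top","scene"): cv2.imwrite(f"pics/{n}3.png",bot.grab_frame(n))
print(ik(*lying('A',0),cur()[2]["qpos"]))
E
```

```text
clock: 7.32
position: [0.5803, 0.153, 0.0379]
tool_rot: [-3.138, 1.074, 1.904]
force: [0.2, -0.4, -0.0]
grip_width: 0.0798
finger_force: 0.0
clock: 7.95
position: [0.5413, 0.2661, 0.1568]
tool_rot: [-3.131, 1.074, 1.914]
force: [0.2, 0.9, 1.4]
grip_width: 0.0819
finger_force: 0.0
d [0.0904, -0.0077, -0.1185] r [-0.024, 1.573, -0.061] |d| 0.149 |r| 1.575 q [-1.322, 1.059, 0.635, 1.528, 0.38, 1.274, -0.693] t 7.95
(array([-0.15229669,  0.91672396, -0.57585437,  1.76664969, -0.10613417,
        0.48200642, -0.02834356]), np.float64(3.9530305362298634e-07), 3.7080842769385822e-06)
```

View pics/scene3.png

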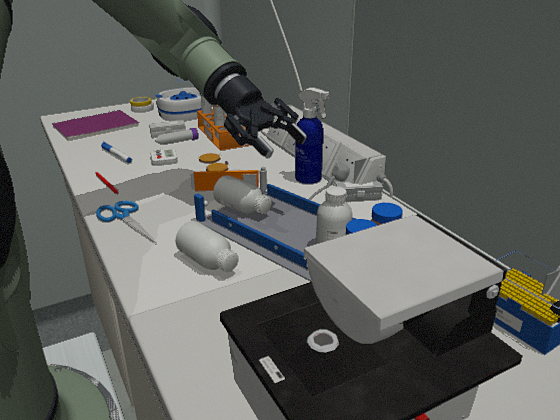

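Converted, -0.08 m is -3.2, 0.03 m is 1.2, -0.03 rad is -0.12.

```bash
echo '[0.085,0,-0.04,-1.6,-0.008,0.72,-0.024,0.085,0.4,-0.08,-2.4,-0.02,1.44,-0.048,0.085,0.8,-0.12,-3.2,-0.032,2.16,-0.072,0.085,1.2,-0.16,-4,-0.044,2.88,-0.096,0.085,2,-0.2,-4.72,-0.056,3.6,-0.12]' | python3 nudge.py 50
python3 -c "
from h import *
delta(*lying('A',.12))"
```

```text
clock: 8.68
position: [0.497, 0.3835, 0.172]
tool_rot: [-3.137, 0.167, 1.933]
force: [1.3, -0.6, -0.4]
grip_width: 0.0851
finger_force: 0.0
d [0.028, -0.0037, 0.0339] r [0.001, 0.667, -0.033] |d| 0.044 |r| 0.668 q [-1.042, 0.651, 0.332, 1.61, -0.057, 0.98, -0.372] t 8.68
```

Converted, 0.034 m is 1.36, 0.028 m is 1.12, 0.667 rad is 2.668.

```bash
echo '[0.085,0.28,-0.04,0.32,0,0.68,-0.032,0.085,0.56,-0.08,0.68,0,1.36,-0.068,0.085,0.84,-0.12,1,0,2.04,-0.1,0.085,1.12,-0.148,1.36,0,2.668,-0.132,0.085,1.12,-0.148,1.36,0,2.668,-0.132]' | python3 nudge.py 50
python3 -c "
from h import *
delta(*lying('A',.12));delta(*lying('A',0.003))
im=cv2.imread('pics/top3.png'); cv2.imwrite('pics/top3c.png',cv2.resize(im[100:310,140:400],None,fx=2.8,fy=2.8,interpolation=cv2.INTER_CUBIC))"
```

```text
clock: 9.3
position: [0.4875, 0.3968, 0.1305]
tool_rot: [-3.135, -0.494, 1.953]
force: [0.2, -0.2, -0.3]
grip_width: 0.0853
finger_force: 0.0
d [0.0071, 0.0004, -0.0001] r [-0.001, 0.006, -0.009] |d| 0.007 |r| 0.011 q [-0.433, 0.664, -0.143, 1.762, -0.615, 0.742, 0.305] t 9.3
d [-0.0484, 0.001, 0.1029] r [-0.001, 0.006, -0.009] |d| 0.114 |r| 0.011 q [-0.433, 0.664, -0.143, 1.762, -0.615, 0.742, 0.305] t 9.3
```

View pics/top3c.png

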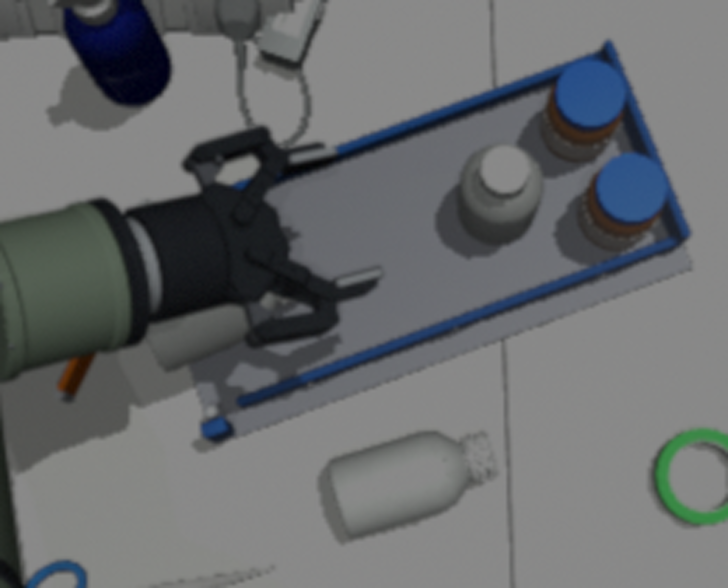

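The first bottle stands at (500,190) in the lane, the jars are unmoved, and the front bottle is untouched. Now grasping the mouth bottle.

Converted, 0.1029 m is 4.116, 0.072 m is 2.88, -0.009 rad is -0.036.

```bash
echo '[0.085,-0.6,0,1.2,0,0.012,-0.016,0.085,-1.4,0.04,2.88,0,0.024,-0.036,0.085,-1.936,0.04,4.116,0,0.024,-0.036,0.085,-1.936,0.04,4.116,0,0.024,-0.036]' | python3 nudge.py 50
echo '[0.05,0,0,0,0,0,0,0.05,0,0,0,0,0,0,0.05,0,0,0,0,0,0,0.05,0,0,0,0,0,0]' | python3 nudge.py 50
echo '[0.05,0.48,0,-0.88,0,0,0,0.05,1.24,0,-2.28,0,0,0,0.05,2.12,0,-3.88,0,0,0,0.05,2.88,0,-5.28,0,0,0,0.05,3.08,0,-5.6,0,0,0]' | python3 nudge.py 50
python3 -c "
from h import *
delta(*standing(0,.035,-1.24,.1))"
```

```text
clock: 9.8
position: [0.4818, 0.4077, 0.017]
tool_rot: [-3.139, -0.498, 1.973]
force: [0.8, -0.1, -0.3]
grip_width: 0.0848
finger_force: 0.0
clock: 10.3
position: [0.4844, 0.4081, 0.0209]
tool_rot: [3.137, -0.5, 1.975]
force: [-1.6, -0.9, 6.5]
grip_width: 0.0598
finger_force: 52.6
clock: 10.92
position: [0.484, 0.4084, 0.1824]
tool_rot: [3.134, -0.5, 1.976]
force: [0.1, -0.4, -3.3]
grip_width: 0.0599
finger_force: 55.9
d [-0.175, -0.0046, -0.0501] r [0.03, -1.57, 0.073] |d| 0.182 |r| 1.572 q [-0.466, 0.593, -0.12, 1.732, -0.598, 0.822, 0.255] t 10.93
```

```bash
echo '[0.05,-0.72,-0.04,-0.24,0.012,-0.64,0.032,0.05,-1.48,-0.04,-0.48,0.024,-1.28,0.06,0.05,-2.2,-0.08,-0.72,0.036,-1.92,0.092,0.05,-2.92,-0.08,-0.96,0.048,-2.56,0.12,0.05,-3.6,-0.12,-1.2,0.06,-3.2,0.148]' | python3 nudge.py 50
python3 -c "
from h import *
delta(*standing(0,.035,-1.24,.1))"
```

```text
clock: 11.55
position: [0.517, 0.3204, 0.1623]
tool_rot: [-3.126, 0.306, 1.943]
force: [-0.4, 0.3, -4.4]
grip_width: 0.0601
finger_force: 55.8
d [-0.0739, 0.0029, 0.044] r [0.012, -0.765, 0.038] |d| 0.086 |r| 0.766 q [-1.035, 0.669, 0.365, 1.651, 0.068, 0.98, -0.402] t 11.55
```

```bash
echo '[0.05,-0.6,0,0.36,0.012,-0.64,0.032,0.05,-1.2,0.04,0.72,0.02,-1.28,0.064,0.05,-1.84,0.08,1.08,0.032,-1.92,0.096,0.05,-2.48,0.12,1.48,0.04,-2.56,0.128,0.05,-2.956,0.12,1.76,0.048,-3.06,0.152]' | python3 nudge.py 50
echo '[0.05,0,0,0,0,0,0,0.05,0,0,0,0,0,0]' | python3 nudge.py
python3 -c "
from h import *
delta(*standing(0,.035,-1.24,0.01))"
```

```text
clock: 12.18
position: [0.549, 0.244, 0.1407]
tool_rot: [-3.137, 1.07, 1.907]
force: [-0.4, 0.5, -2.7]
grip_width: 0.0595
finger_force: 56.0
clock: 12.42
position: [0.5495, 0.2438, 0.142]
tool_rot: [-3.139, 1.063, 1.903]
force: [0.2, -0.9, -2.1]
grip_width: 0.0594
finger_force: 56.0
d [0.0779, -0.0002, 0.0441] r [-0.001, -0.008, 0.001] |d| 0.089 |r| 0.008 q [-1.292, 1.06, 0.622, 1.565, 0.398, 1.217, -0.714] t 12.43
```

```bash
echo '[0.05,1.04,0,0.56,0,-0.012,0,0.05,2.2,0,1.2,0,-0.032,0,0.05,2.8,0,1.6,0,-0.032,0,0.05,3.116,0,1.764,0,-0.032,0,0.05,3.116,0,1.764,0,-0.032,0]' | python3 nudge.py 50 | sed -n 2,4p
echo '[0.05,0.08,0,0.044,0,0,0,0.05,0.104,0,0.06,0,0,0,0.05,0.104,0,0.06,0,0,0]' | python3 nudge.py | sed -n 2,4p
echo '[0.05,0.08,0,0.044,0,0,0,0.05,0.104,0,0.06,0,0,0,0.05,0.104,0,0.06,0,0,0]' | python3 nudge.py | sed -n 2,4p
echo '[0.05,0.072,0,0.04,0,0,0,0.05,0.072,0,0.04,0,0,0]' | python3 nudge.py | sed -n 2,4p
```

```text
position: [0.5497, 0.2427, 0.0525]
tool_rot: [-3.139, 1.073, 1.904]
force: [-0.5, 1.1, -1.9]
position: [0.5495, 0.2427, 0.0492]
tool_rot: [-3.138, 1.074, 1.905]
force: [-0.1, -0.5, -3.0]
position: [0.5495, 0.2425, 0.0459]
tool_rot: [-3.137, 1.074, 1.905]
force: [-0.0, 0.9, -3.5]
position: [0.5494, 0.2425, 0.0437]
tool_rot: [-3.137, 1.074, 1.906]
force: [-0.0, -0.1, -3.0]
```

Converted, 0.0018 m is 0.072, 0.001 m is 0.04.

```bash
echo '[0.05,0.072,0,0.04,0,0,0,0.05,0.072,0,0.04,0,0,0]' | python3 nudge.py | sed -n 2,4p
echo '[0.05,0.072,0,0.04,0,0,0,0.05,0.072,0,0.04,0,0,0]' | python3 nudge.py | sed -n 2,4p
echo '[0.05,0.072,0,0.04,0,0,0,0.05,0.072,0,0.04,0,0,0]' | python3 nudge.py | sed -n 2,4p
```

```text
position: [0.5494, 0.2424, 0.0417]
tool_rot: [-3.137, 1.074, 1.905]
force: [0.2, 0.5, -2.9]
position: [0.5495, 0.2424, 0.0396]
tool_rot: [-3.137, 1.074, 1.906]
force: [-0.6, -0.0, -2.6]
position: [0.5494, 0.2423, 0.0375]
tool_rot: [-3.137, 1.074, 1.906]
force: [-0.6, -0.1, -3.0]
```

Converted, 0.0018 m is 0.072, 0.001 m is 0.04.

```bash
echo '[0.05,0.072,0,0.04,0,0,0,0.05,0.072,0,0.04,0,0,0]' | python3 nudge.py | sed -n 2,4p
echo '[0.05,0.052,0,0.028,0,0,0,0.05,0.052,0,0.028,0,0,0]' | python3 nudge.py | sed -n 2,4p
```

```text
position: [0.5494, 0.2424, 0.0355]
tool_rot: [-3.137, 1.074, 1.906]
force: [0.2, 0.3, -2.1]
position: [0.5496, 0.2422, 0.0347]
tool_rot: [-3.138, 1.075, 1.905]
force: [-0.7, -0.6, 4.3]
```

Converted, -0.16 m is -6.4, -0.13 m is -5.2.

```bash
echo '[0.064,0,0,0,0,0,0,0.068,0,0,0,0,0,0,0.074,0,0,0,0,0,0,0.08,0,0,0,0,0,0]' | python3 nudge.py|tail -2
echo '[0.082,0,0,-0.8,0,0,0,0.082,0,0,-2,0,0,0,0.082,0,0,-3.6,0,0,0,0.082,0,0,-5.2,0,0,0,0.082,-2,0,-6.4,0,0,0]' | python3 nudge.py
python3 - <<'E'
from h import *
delta(*lying('C',.14))
cv2.imwrite("pics/t4.png",bot.grab_frame("top")[80:310,140:420])
cv2.imwrite("pics/s4.png",bot.grab_frame("scene"))
print(ik(*lying('C',0),cur()[2]["qpos"]))
E
```

```text
grip_width: 0.0801
finger_force: 0.0
clock: 16.42
position: [0.5101, 0.3551, 0.1528]
tool_rot: [-3.13, 1.075, 1.915]
force: [0.9, 0.9, 0.6]
grip_width: 0.0817
finger_force: 0.0
d [-0.0149, -0.1793, 0.0356] r [0.008, 1.574, 0.048] |d| 0.183 |r| 1.575 q [-1.365, 1.109, 0.583, 1.352, 0.335, 1.449, -0.712] t 16.43
(array([ 7.27047058e-04,  7.76061408e-01, -5.27253133e-01,  2.25712955e+00,
       -8.11708149e-01,  1.90000000e-01,  7.06015027e-01]), np.float64(5.1358452787141455e-06), 3.216834569245756e-05)
```

View pics/t4.png

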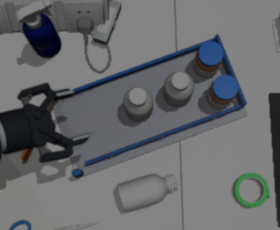

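Both bottles stand in the lane, at about (138,102) and (179,88) in the crop. The front bottle is close to the robot, so I'm checking the wrist range for several tilts.

```bash
python3 - <<'E'
from h import *
q=cur()[2]["qpos"]
seeds=[q,[-.43,.66,-.14,1.76,-.6,.74,.3],[-.6,.5,.3,2.2,-.6,.5,.3],[-.3,.6,-.3,2.2,-.9,.4,.7],[-1,.6,.9,2.2,-.2,.4,-.3]]
for t in (.5,.4,.3,.2):
    for up in (.12,0):
        for s0 in seeds:
            s,e,a=ik(*lying('C',up,t),np.array(s0)); print(t,up,s.round(2).tolist(),round(e,4),round(float(a),3))
E
```

```text
0.5 0.12 [-0.6, 0.46, 0.24, 2.26, -1.09, 0.7, 0.85] 0.0 0.0
0.5 0.12 [-0.2, 0.45, -0.27, 2.24, -0.81, 0.53, 0.58] 0.0 0.0
0.5 0.12 [-0.41, 0.45, -0.0, 2.25, -0.97, 0.61, 0.74] 0.0 0.0
0.5 0.12 [-0.24, 0.45, -0.22, 2.24, -0.85, 0.55, 0.62] 0.0 0.0
0.5 0.12 [-0.6, 0.46, 0.24, 2.26, -1.09, 0.7, 0.85] 0.0 0.0
0.5 0 [0.0, 0.78, -0.53, 2.26, -0.81, 0.19, 0.71] 0.0 0.0
0.5 0 [0.0, 0.78, -0.53, 2.26, -0.81, 0.19, 0.71] 0.0 0.0
0.5 0 [0.0, 0.78, -0.53, 2.26, -0.81, 0.19, 0.71] 0.0 0.0
0.5 0 [-0.04, 0.76, -0.47, 2.26, -0.97, 0.22, 0.85] 0.0 0.0
0.5 0 [0.0, 0.78, -0.53, 2.26, -0.81, 0.19, 0.71] 0.0 0.0
0.4 0.12 [-0.51, 0.42, 0.04, 2.24, -0.84, 0.56, 0.56] 0.0 0.0
0.4 0.12 [-0.33, 0.42, -0.18, 2.24, -0.69, 0.51, 0.41] 0.0 0.0
0.4 0.12 [-0.52, 0.42, 0.05, 2.25, -0.84, 0.57, 0.56] 0.0 0.0
0.4 0.12 [-0.38, 0.42, -0.12, 2.24, -0.74, 0.52, 0.45] 0.0 0.0
0.4 0.12 [-0.66, 0.43, 0.22, 2.25, -0.94, 0.62, 0.66] 0.0 0.0
0.4 0 [-0.17, 0.72, -0.39, 2.26, -0.83, 0.19, 0.64] 0.0 0.0
0.4 0 [-0.17, 0.72, -0.39, 2.26, -0.83, 0.19, 0.64] 0.0 0.0
0.4 0 [-0.17, 0.72, -0.39, 2.26, -0.83, 0.19, 0.64] 0.0 0.0
0.4 0 [-0
[... 621 characters left out ...]
9, 2.27, -0.91, 0.22, 0.64] 0.0 0.0
0.3 0 [-0.34, 0.68, -0.26, 2.26, -0.73, 0.19, 0.47] 0.0 0.0
0.2 0.12 [-0.66, 0.39, 0.06, 2.22, -0.45, 0.51, 0.07] 0.0 0.0
0.2 0.12 [-0.64, 0.39, 0.03, 2.22, -0.42, 0.51, 0.05] 0.0 0.0
0.2 0.12 [-0.8, 0.4, 0.23, 2.23, -0.57, 0.54, 0.2] 0.0 0.0
0.2 0.12 [-0.71, 0.39, 0.12, 2.22, -0.49, 0.52, 0.11] 0.0 0.0
0.2 0.12 [-0.86, 0.41, 0.3, 2.23, -0.62, 0.55, 0.25] 0.0 0.0
0.2 0 [-0.33, 0.67, -0.36, 2.25, 0.16, 0.19, -0.48] 0.0 0.0
0.2 0 [-0.33, 0.67, -0.36, 2.25, 0.16, 0.19, -0.48] 0.0 0.0
0.2 0 [-0.55, 0.66, -0.08, 2.26, -0.73, 0.22, 0.39] 0.0 0.0
0.2 0 [-0.6, 0.66, -0.02, 2.26, -0.85, 0.24, 0.51] 0.0 0.0
0.2 0 [-0.47, 0.66, -0.18, 2.26, -0.44, 0.19, 0.11] 0.0 0.0
```

```bash
cat >> h.py <<'E'
def lyroll(k,up=0,t=.5,rho=0,back=.024):
    p,M=lying(k,up,t,back); g=p-back*M[:,2]; a=BOT[k][1]
    Q=R.from_rotvec(rho*np.array([np.cos(a),np.sin(a),0])).as_matrix()@M
    return g+back*Q[:,2],Q
E
python3 - <<'E'
from h import *
p,M=lyroll('C',0,.4,.2); print(p,M.round(2).tolist())
s0=[-.51,.42,.04,2.24,-.84,.56,.56]
for t in (.5,.4,.3):
  for rho in (.1,.2,.3,-.2):
    r=[]
    for up in (.12,.06,0):
        s,e,a=ik(*lyroll('C',up,t,rho,.02),np.array(s0)); s0=s if up else [-.51,.42,.04,2.24,-.84,.56,.56]; r.append((s.round(2).tolist(),round(e,4)))
    print(t,rho,*r)
E
```

```text
[0.35812765 0.25921282 0.00933517] [[-0.34, 0.94, 0.06], [0.86, 0.28, 0.43], [0.38, 0.2, -0.9]]
0.5 0.1 ([-0.34, 0.41, -0.1, 2.31, -1.09, 0.51, 0.89], np.float64(0.0)) ([-0.13, 0.57, -0.35, 2.33, -1.23, 0.31, 1.09], np.float64(0.0)) ([-0.03, 0.74, -0.48, 2.29, -1.23, 0.19, 1.17], np.float64(0.0057))
0.5 0.2 ([-0.14, 0.41, -0.35, 2.37, -1.23, 0.35, 1.07], np.float64(0.0)) ([0.04, 0.59, -0.56, 2.34, -1.23, 0.19, 1.15], np.float64(0.0065)) ([0.01, 0.74, -0.5, 2.29, -1.23, 0.19, 1.23], np.float64(0.0165))
0.5 0.3 ([0.14, 0.44, -0.69, 2.39, -1.23, 0.19, 1.12], np.float64(0.0052)) ([0.08, 0.58, -0.59, 2.34, -1.23, 0.19, 1.2], np.float64(0.0177)) ([0.06, 0.73, -0.53, 2.28, -1.23, 0.19, 1.3], np.float64(0.0271))
0.5 -0.2 ([-0.45, 0.51, 0.07, 2.13, -0.79, 0.83, 0.49], np.float64(0.0)) ([-0.4, 0.63, 0.01, 2.14, -0.87, 0.72, 0.61], np.float64(0.0)) ([-0.35, 0.76, -0.06, 2.14, -0.95, 0.6, 0.73], np.float64(0.0))
0.4 0.1 ([-0.46, 0.38, -0.03, 2.31, -0.95, 0.45, 0.69], np.float64(0.0)) ([-0.28, 0.53, -0.26, 2.33, -1.13, 0.27, 0.91], np.float64(0.0)) ([-0.22, 0.68, -0.33, 2.29, -1.23, 0.19, 1.07], 
[... 749 characters left out ...]
.63], np.float64(0.0)) ([-0.43, 0.65, -0.15, 2.3, -1.23, 0.19, 0.98], np.float64(0.006))
0.3 0.2 ([-0.54, 0.34, -0.05, 2.37, -0.93, 0.27, 0.61], np.float64(0.0)) ([-0.47, 0.48, -0.13, 2.36, -1.23, 0.19, 0.95], np.float64(0.0062)) ([-0.44, 0.62, -0.14, 2.3, -1.23, 0.19, 1.0], np.float64(0.0178))
0.3 0.3 ([-0.52, 0.33, -0.09, 2.4, -1.21, 0.19, 0.91], np.float64(0.0063)) ([-0.49, 0.45, -0.1, 2.36, -1.23, 0.19, 0.97], np.float64(0.0184)) ([-0.45, 0.6, -0.13, 2.3, -1.23, 0.19, 1.02], np.float64(0.0296))
0.3 -0.2 ([-0.66, 0.48, 0.19, 2.1, -0.6, 0.8, 0.25], np.float64(0.0)) ([-0.6, 0.59, 0.12, 2.13, -0.68, 0.68, 0.35], np.float64(0.0)) ([-0.54, 0.71, 0.04, 2.13, -0.75, 0.55, 0.44], np.float64(0.0))
```

```bash
python3 -c "
from h import *
p,M=lyroll('C',.12,.5,-.12,.018); print(p); delta(p,M)"
```

```text
[0.35231411 0.25672516 0.13531711]
d [0.0015, -0.184, 0.0464] r [0.145, 1.571, 0.005] |d| 0.19 |r| 1.578 q [-1.363, 1.1, 0.589, 1.351, 0.337, 1.449, -0.712] t 16.52
```

```bash
echo '[0.085,0,-2,0,0.04,0.2,0,0.085,-0.4,-4,0,0.08,0.8,0,0.085,-0.4,-6,0.2,0.16,1.52,0.004,0.085,-0.4,-7.2,0.4,0.22,2.24,0.008,0.085,-0.4,-7.36,0.8,0.28,2.96,0.012]' | python3 nudge.py 50
python3 -c "
from h import *
p,M=lyroll('C',.12,.5,-.12,.018); delta(p,M)"
```

```text
clock: 17.15
position: [0.3436, 0.2725, 0.1546]
tool_rot: [-3.087, 0.328, 1.875]
force: [2.4, -0.2, -0.3]
grip_width: 0.0851
finger_force: 0.0
d [-0.0105, 0.0049, 0.0237] r [0.071, 0.828, 0.002] |d| 0.026 |r| 0.831 q [-1.296, 0.504, 0.432, 2.025, 0.048, 0.884, -0.628] t 17.15
```

Converted, 0.0237 m is 0.948, 0.02 m is 0.8, 0.828 rad is 3.312.

```bash
echo '[0.085,-0.08,0.04,0.2,0.056,0.68,0,0.085,-0.16,0.08,0.4,0.112,1.36,0,0.085,-0.24,0.12,0.6,0.172,2,0.004,0.085,-0.32,0.16,0.8,0.228,2.64,0.008,0.085,-0.42,0.196,0.948,0.284,3.312,0.008]' | python3 nudge.py 50 | sed -n 2,4p
echo '[0.085,0,0,0,0,0,0]' | python3 nudge.py | sed -n 2,4p
python3 -c "
from h import *
delta(*lyroll('C',.0,.5,-.12,.018))"
```

```text
position: [0.3513, 0.2567, 0.1348]
tool_rot: [-3.01, -0.377, 1.809]
force: [-0.3, 0.3, -0.6]
position: [0.3524, 0.2537, 0.1339]
tool_rot: [-3.007, -0.373, 1.802]
force: [-0.3, 1.1, -0.6]
d [-0.0405, 0.0155, 0.1104] r [-0.0, 0.123, -0.012] |d| 0.119 |r| 0.123 q [-0.482, 0.447, 0.014, 2.159, -0.651, 0.695, 0.327] t 17.9
```

Converted, 0.1104 m is 4.416, 0.08 m is 3.2, 0.123 rad is 0.492.

```bash
echo '[0.085,-0.2,0.08,0.6,0,0.4,-0.04,0.085,-0.64,0.24,1.8,0,0.492,-0.048,0.085,-1.2,0.44,3.2,0,0.492,-0.048,0.085,-1.62,0.62,4.416,0,0.492,-0.048,0.085,-1.62,0.62,4.416,0,0.492,-0.048]' | python3 nudge.py 50
python3 -c "
from h import *
delta(*lyroll('C',.0,.5,-.12,.018))
cv2.imwrite('pics/c1.png',cv2.resize(bot.grab_frame('top')[200:340,200:400],None,fx=3,fy=3))"
```

```text
clock: 18.52
position: [0.3494, 0.2601, 0.0146]
tool_rot: [-3.002, -0.495, 1.804]
force: [0.1, -0.3, -0.2]
grip_width: 0.0853
finger_force: 0.0
d [-0.0031, 0.0017, -0.0027] r [-0.007, 0.002, 0.007] |d| 0.004 |r| 0.01 q [-0.251, 0.739, -0.201, 2.189, -0.945, 0.468, 0.767] t 18.52
```

View pics/c1.png

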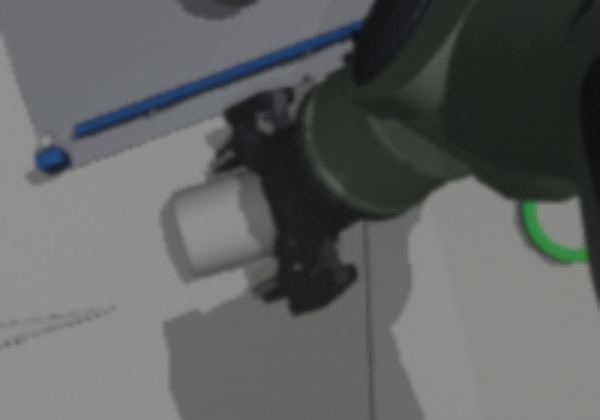

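The fingers straddle the front bottle at about (225,140) and (270,290), so I'm closing.

```bash
echo '[0.05,0,0,0,0,0,0,0.05,0,0,0,0,0,0,0.05,0,0,0,0,0,0,0.05,0,0,0,0,0,0]' | python3 nudge.py 50
python3 -c "
from h import *
P,Q,o=cur(); print(Q.inv().apply(.16*Z))"
```

```text
clock: 19.08
position: [0.3515, 0.2602, 0.0174]
tool_rot: [-3.008, -0.496, 1.806]
force: [1.0, -4.8, 14.2]
grip_width: 0.0596
finger_force: 50.2
[ 0.07620046 -0.01869521 -0.13944167]
```

Converted, -0.1394 m is -5.576, -0.113 m is -4.52.

```bash
echo '[0.05,0.28,-0.08,-0.52,0,0,0,0.05,0.88,-0.2,-1.6,0,0,0,0.05,1.68,-0.4,-3.08,0,0,0,0.05,2.48,-0.6,-4.52,0,0,0,0.05,3.048,-0.748,-5.576,0,0,0]' | python3 nudge.py 50
python3 - <<'E'
from h import *
q=cur()[2]["qpos"]
for az in(-1.24,-1.1,-.9):
    p,M=standing(-.012,.13,az,.1,.5,.018); print(az); delta(p,M); print([x.round(2).tolist() if i==0 else float(x) for i,x in enumerate(ik(p,M,q))])
E
```

```text
clock: 19.7
position: [0.3508, 0.26, 0.1787]
tool_rot: [-3.008, -0.496, 1.806]
force: [0.0, -0.5, -2.5]
grip_width: 0.0592
finger_force: 55.6
-1.24
d [0.0158, 0.1724, 0.0237] r [-0.135, -1.57, 0.003] |d| 0.175 |r| 1.576 q [-0.39, 0.391, -0.018, 2.142, -0.726, 0.811, 0.426] t 19.7
[[-1.47, 1.19, 0.82, 1.43, 0.15, 1.34, -0.57], 2.644552959970692e-07, 2.0106019436825165e-06]
-1.1
d [0.0161, 0.1746, 0.0236] r [-0.179, -1.574, -0.146] |d| 0.177 |r| 1.591 q [-0.39, 0.391, -0.018, 2.142, -0.726, 0.811, 0.426] t 19.7
[[-1.56, 1.19, 0.88, 1.53, 0.16, 1.19, -0.51], 2.020727635004541e-07, 2.003473368023163e-06]
-0.9
d [0.017, 0.1776, 0.0237] r [-0.24, -1.57, -0.36] |d| 0.18 |r| 1.629 q [-0.39, 0.391, -0.018, 2.142, -0.726, 0.811, 0.426] t 19.7
[[-1.69, 1.23, 1.0, 1.68, 0.1, 0.94, -0.37], 1.7584242793466333e-07, 2.119546298001009e-06]
```

Converted, 0.12 m is 4.8, 0.09 m is 3.6, -0.8 rad is -3.2.

```bash
echo '[0.05,0,0.4,0,-0.056,-0.64,0,0.05,-0.2,1.2,0,-0.108,-1.28,0,0.05,-0.2,2.4,0,-0.164,-1.92,0.004,0.05,-0.2,3.6,0.12,-0.22,-2.56,0.004,0.05,0,4.8,0.32,-0.276,-3.2,0.008]' | python3 nudge.py 50 | sed -n 2,4p
python3 -c "
from h import *
delta(*standing(-.012,.13,-1.24,.1,.5,.018))"
```

```text
position: [0.4641, 0.299, 0.157]
tool_rot: [-3.091, 0.306, 1.875]
force: [0.7, -0.3, -3.3]
d [0.0236, 0.0502, 0.0022] r [-0.065, -0.765, -0.001] |d| 0.056 |r| 0.768 q [-1.06, 0.62, 0.349, 1.76, 0.063, 0.974, -0.497] t 20.32
```

Converted, 0.0502 m is 2.008, 0.042 m is 1.68, -0.765 rad is -3.06.

```bash
echo '[0.05,0.2,0.4,0,-0.056,-0.64,0,0.05,0.4,0.8,0,-0.108,-1.28,0,0.05,0.6,1.2,0.04,-0.164,-1.92,0,0.05,0.8,1.68,0.08,-0.22,-2.56,-0.004,0.05,0.944,2.008,0.088,-0.26,-3.06,-0.004]' | python3 nudge.py 50 | sed -n 2,4p
echo '[0.05,0,0,0,0,0,0,0.05,0,0,0,0,0,0]' | python3 nudge.py | sed -n 2,4p
python3 - <<'E'
from h import *
delta(*standing(-.012,.13,-1.24,.012,.5,.018))
im=bot.grab_frame("scene");cv2.imwrite("pics/c2.png",cv2.resize(im[100:280,130:400],None,fx=2.5,fy=2.5,interpolation=cv2.INTER_CUBIC))
E
```

```text
position: [0.5038, 0.3355, 0.1441]
tool_rot: [-3.14, 1.07, 1.906]
force: [1.0, -0.5, -2.5]
position: [0.5045, 0.3334, 0.1445]
tool_rot: [-3.138, 1.063, 1.904]
force: [0.5, -1.1, -1.6]
d [0.0762, 0.0013, 0.0421] r [-0.002, -0.008, 0.001] |d| 0.087 |r| 0.008 q [-1.348, 1.077, 0.542, 1.424, 0.366, 1.402, -0.76] t 21.2
```

View pics/c2.png

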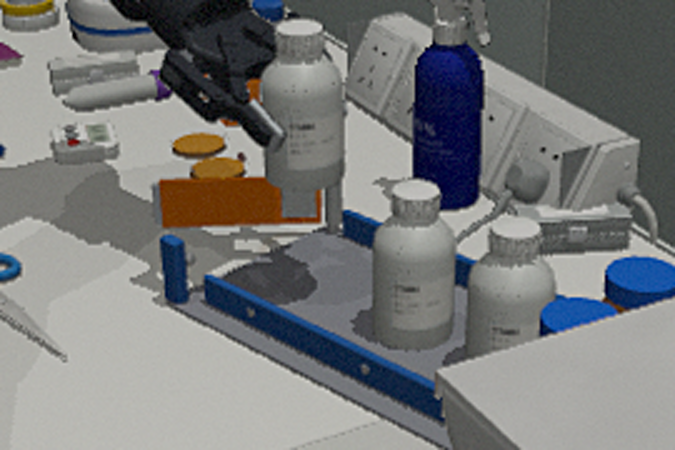

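The third bottle is held upright at about (303,100), above the mouth. The other two stand at (413,265) and (512,290). Lowering.

```bash
echo '[0.05,1.04,0,0.56,0,-0.012,0,0.05,2,0.04,1.12,0,-0.032,0,0.05,2.72,0.04,1.52,0,-0.032,0,0.05,3.048,0.052,1.684,0,-0.032,0,0.05,3.048,0.052,1.684,0,-0.032,0]' | python3 nudge.py 50 | sed -n 2,4p
echo '[0.05,0.08,0,0.044,0,0,0,0.05,0.104,0,0.06,0,0,0,0.05,0.104,0,0.06,0,0,0]' | python3 nudge.py | sed -n 2,4p
echo '[0.05,0.08,0,0.044,0,0,0,0.05,0.104,0,0.06,0,0,0,0.05,0.104,0,0.06,0,0,0]' | python3 nudge.py | sed -n 2,4p
echo '[0.05,0.072,0,0.04,0,0,0,0.05,0.072,0,0.04,0,0,0]' | python3 nudge.py | sed -n 2,4p
```

```text
position: [0.5054, 0.3341, 0.0561]
tool_rot: [-3.134, 1.073, 1.909]
force: [-0.4, -1.1, -1.9]
position: [0.5052, 0.3342, 0.053]
tool_rot: [-3.134, 1.073, 1.909]
force: [-0.6, 0.1, -2.8]
position: [0.5052, 0.3339, 0.0497]
tool_rot: [-3.133, 1.073, 1.91]
force: [0.5, -0.1, -2.4]
position: [0.5052, 0.3339, 0.0475]
tool_rot: [-3.133, 1.073, 1.91]
force: [0.3, -0.0, -2.3]
```

Converted, 0.0018 m is 0.072, 0.001 m is 0.04.

```bash
echo '[0.05,0.072,0,0.04,0,0,0,0.05,0.072,0,0.04,0,0,0]' | python3 nudge.py | sed -n 2,4p
echo '[0.05,0.072,0,0.04,0,0,0,0.05,0.072,0,0.04,0,0,0]' | python3 nudge.py | sed -n 2,4p
echo '[0.05,0.052,0,0.028,0,0,0,0.05,0.052,0,0.028,0,0,0]' | python3 nudge.py | sed -n 2,4p
```

```text
position: [0.5051, 0.3339, 0.0455]
tool_rot: [-3.133, 1.073, 1.91]
force: [0.2, -0.1, -2.5]
position: [0.5051, 0.3339, 0.0434]
tool_rot: [-3.133, 1.073, 1.91]
force: [-0.9, 0.0, -2.0]
position: [0.5052, 0.3339, 0.042]
tool_rot: [-3.133, 1.073, 1.91]
force: [0.4, -1.0, -3.1]
```

Converted, 0.0013 m is 0.052, 0.0007 m is 0.028.

```bash
echo '[0.05,0.052,0,0.028,0,0,0,0.05,0.052,0,0.028,0,0,0]' | python3 nudge.py | sed -n 2,4p
echo '[0.05,0.052,0,0.028,0,0,0,0.05,0.052,0,0.028,0,0,0]' | python3 nudge.py | sed -n 2,4p
```

```text
position: [0.5053, 0.3338, 0.0407]
tool_rot: [-3.133, 1.073, 1.909]
force: [-0.7, 0.3, -0.6]
position: [0.5054, 0.3336, 0.0406]
tool_rot: [-3.134, 1.075, 1.908]
force: [-2.9, 0.6, 12.6]
```

```bash
python3 -c "
from h import *
print(cur()[2]['force'],cur()[2]['position'])"
```

```text
[-2.85082949  0.64680773 12.6445649 ] [0.50543375 0.33361779 0.04057177]
```

Converted, -0.16 m is -6.4, -0.13 m is -5.2.

```bash
echo '[0.064,0,0,0,0,0,0,0.068,0,0,0,0,0,0,0.074,0,0,0,0,0,0,0.08,0,0,0,0,0,0]' | python3 nudge.py|tail -2
echo '[0.08,0,0,-0.8,0,0,0,0.08,0,0,-2,0,0,0,0.08,0,0,-3.6,0,0,0,0.08,-1.2,0,-5.2,0,0,0,0.08,-3.6,0,-6.4,0,0,0]' | python3 nudge.py
cat >> h.py <<'E'
def gatepose(th,r=.095,clear=.01,t=.7,az=-1.24,z=.035):
    u=-np.cos(th)*LX+np.sin(th)*LY; n=np.sin(th)*LX+np.cos(th)*LY
    d=np.array([np.cos(az),np.sin(az),0]); zz=np.cos(t)*d-np.sin(t)*Z; y=np.cross(Z,d)
    return O+.079*LX+.190*LY+r*u+(.003+clear)*n+z*Z, np.c_[np.cross(y,zz),y,zz]
E
python3 - <<'E'
from h import *
q=cur()[2]["qpos"]
for n in("top","scene"): cv2.imwrite(f"pics/{n}5.png",bot.grab_frame(n))
for th,c in((.77,.05),(.4,.01),(0,0)):
    p,M=gatepose(th,clear=c); print(p); delta(p,M); s,e,a=ik(p,M,q); print(s.round(2),e,a)
E
```

```text
grip_width: 0.0801
finger_force: 0.0
clock: 25.25
position: [0.4729, 0.4279, 0.1899]
tool_rot: [-3.129, 1.074, 1.915]
force: [1.1, 0.8, 1.0]
grip_width: 0.08
finger_force: 0.0
[0.50349882 0.52371318 0.035     ]
d [0.1809, 0.0572, 0.0061] r [0.002, 0.198, -0.002] |d| 0.19 |r| 0.198 q [-1.394, 1.094, 0.534, 1.188, 0.337, 1.644, -0.718] t 25.35
[-1.28  1.34  0.43  0.84  0.2   1.61 -0.76] 2.1088569897933784e-07 7.134467210666144e-07
[0.47308616 0.45487938 0.035     ]
d [0.1542, 0.0061, 0.0545] r [0.002, 0.198, -0.002] |d| 0.164 |r| 0.198 q [-1.394, 1.094, 0.534, 1.188, 0.337, 1.644, -0.718] t 25.35
[-1.34  1.21  0.44  1.18  0.22  1.41 -0.81] 5.2625698641910466e-08 2.569366614372202e-07
[0.47614566 0.40732372 0.035     ]
d [0.1321, -0.0065, 0.0947] r [0.002, 0.198, -0.002] |d| 0.163 |r| 0.198 q [-1.394, 1.094, 0.534, 1.188, 0.337, 1.644, -0.718] t 25.35
[-1.33  1.17  0.45  1.33  0.24  1.31 -0.82] 1.097969030866017e-07 5.640323866189544e-07
```

View pics/scene5.png

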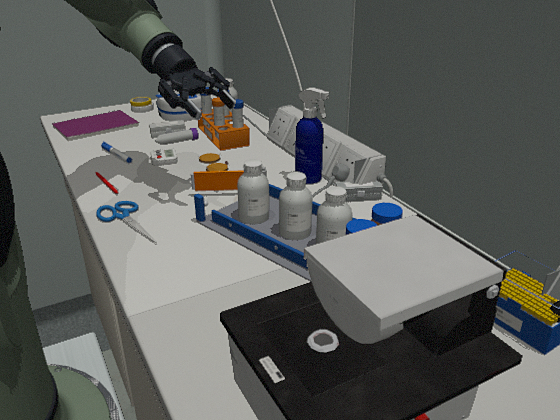

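All three bottles stand, with caps at about (252,164), (295,177) and (336,192), and the gate is still open at about (215,180). I've now viewed 12 pictures, two over the limit of 10, so the rest of the checks will be numeric only.

```bash
python3 - <<'E'
from h import *
L=lambda X:np.array([(X-O)@LX,(X-O)@LY]).round(4).tolist()
for p in((252,164),(295,177),(336,192)): print("cap",L(onz("scene",p,.124)))
im=cv2.imread("pics/top5.png");b=cv2.inRange(cv2.cvtColor(im,cv2.COLOR_BGR2HSV),(5,150,60),(20,255,255));b[:,:140]=0;b[:150]=0
ys,xs=np.nonzero(b);print(len(xs),xs.min() if len(xs) else 0,xs.max(),ys.min(),ys.max())
im=cv2.imread("pics/top0.png");b=cv2.inRange(cv2.cvtColor(im,cv2.COLOR_BGR2HSV),(5,150,60),(20,255,255))[180:260,155:200]
ys,xs=np.nonzero(b);P=np.array([L(onz("top",(x+155,y+180),.058)) for x,y in zip(xs,ys)],np.float32)
v=cv2.fitLine(P,cv2.DIST_HUBER,0,.01,.01).ravel();print("gate0",np.arctan2(abs(v[1]),abs(v[0])),v)
E
```

```text
cap [-0.0183, 0.1191]
cap [-0.0073, 0.0201]
cap [-0.0059, -0.0713]
171 162 190 179 236
gate0 0.7733546 [ 0.7155714  -0.6985396   0.02109244  0.24779128]
```

```bash
python3 - <<'E'
from h import *
delta(*gatepose(.77,clear=.05,z=.19))
P,M=gatepose(0); X=lambda a,b:(M.T@(b[0]-a[0])).round(4).tolist()
print("down",X(gatepose(.77,clear=.05,z=.19),gatepose(.77,clear=.05,z=.037)))
s=gatepose(.77,clear=.05)
for th,c in((.77,.015),(.6,.01),(.45,.01),(.3,.01),(.15,.01),(.08,.01),(.04,.01),(0,.01),(0,0),(-.03,0)): print(th,c,X(s,gatepose(th,clear=c)))
E
```

```text
d [0.045, 0.0577, -0.0684] r [0.002, 0.198, -0.002] |d| 0.1 |r| 0.198 q [-1.394, 1.094, 0.534, 1.188, 0.337, 1.644, -0.718] t 25.35
down [0.117, 0.0, 0.0986]
0.77 0.015 [-0.0162, -0.0244, 0.0192]
0.6 0.01 [-0.0257, -0.0398, 0.0305]
0.45 0.01 [-0.033, -0.0486, 0.0391]
0.3 0.01 [-0.041, -0.0556, 0.0487]
0.15 0.01 [-0.0497, -0.0607, 0.059]
0.08 0.01 [-0.0539, -0.0623, 0.064]
0.04 0.01 [-0.0563, -0.0631, 0.0669]
0 0.01 [-0.0587, -0.0637, 0.0697]
0 0 [-0.0652, -0.0637, 0.0774]
-0.03 0 [-0.067, -0.0637, 0.0796]
```

The manual's scale: shifts go in units of 25 mm and turns go in units of 0.25 rad. Converting my numbers, -0.0684 m is -2.736, 0.0577 m is 2.308, 0.198 rad is 0.792.

```bash
echo '[0.04,0.8,1,-1.4,0,0.32,0,0,1.8,2.308,-2.736,0,0.68,-0.008,0,1.8,2.308,-2.736,0,0.792,-0.008,0,1.8,2.308,-2.736,0,0.792,-0.008]' | python3 nudge.py 30 | sed -n 2,6p
echo '[0,1.2,0,1,0,0,0,0,2.8,0,2.4,0,0,0,0,4,0,3.4,0,0,0,0,4.68,0,3.944,0,0,0,0,4.68,0,3.944,0,0,0]' | python3 nudge.py 30 | sed -n 2,6p
python3 -c "
from h import *
delta(*gatepose(.77,clear=.05)); delta(*gatepose(.3,clear=.01)); delta(*gatepose(0,clear=.01)); delta(*gatepose(0,clear=-.01))"
```

```text
position: [0.5022, 0.5214, 0.183]
tool_rot: [-3.132, 0.876, 1.909]
force: [-0.1, -0.4, 0.3]
grip_width: 0.007
finger_force: 0.0
position: [0.5009, 0.5208, 0.029]
tool_rot: [-3.13, 0.877, 1.912]
force: [0.9, -0.0, 0.2]
grip_width: -0.0001
finger_force: 0.0
d [-0.0034, 0.0034, -0.0053] r [-0.004, 0.007, 0.007] |d| 0.007 |r| 0.01 q [-1.288, 1.344, 0.443, 0.852, 0.193, 1.601, -0.758] t 26.48
d [-0.0437, -0.0523, 0.0439] r [-0.004, 0.007, 0.007] |d| 0.081 |r| 0.01 q [-1.288, 1.344, 0.443, 0.852, 0.193, 1.601, -0.758] t 26.48
d [-0.0612, -0.0604, 0.065] r [-0.004, 0.007, 0.007] |d| 0.108 |r| 0.01 q [-1.288, 1.344, 0.443, 0.852, 0.193, 1.601, -0.758] t 26.48
d [-0.074, -0.0604, 0.0804] r [-0.004, 0.007, 0.007] |d| 0.125 |r| 0.01 q [-1.288, 1.344, 0.443, 0.852, 0.193, 1.601, -0.758] t 26.48
```

```bash
echo '[0,-0.784,-0.84,0.556,0,0,0,0,-1.16,-1.456,1.008,0,0,0,0,-1.456,-1.808,1.352,0,0,0,0,-1.776,-2.088,1.736,0,0,0,0,-1.96,-2.2,1.96,0,0,0]' | python3 nudge.py 30 | sed -n 2,4p
python3 -c "
from h import *
delta(*gatepose(.1,clear=.01)); delta(*gatepose(0,clear=.01)); delta(*gatepose(0,clear=0)); 
im=bot.grab_frame('top');b=cv2.inRange(cv2.cvtColor(im,cv2.COLOR_BGR2HSV),(5,150,60),(20,255,255));b[:,:150]=0;b[:150]=0;b[:,260:]=0
ys,xs=np.nonzero(b);P=np.array([[(X-O)@LX,(X-O)@LY] for X in (onz('top',(x,y),.058) for x,y in zip(xs,ys))],np.float32)
print(len(P),P.min(0),P.max(0));v=cv2.fitLine(P,cv2.DIST_HUBER,0,.01,.01).ravel();print(v)"
```

```text
position: [0.4723, 0.4386, 0.0385]
tool_rot: [-3.135, 0.874, 1.908]
force: [-0.0, 0.9, 1.1]
d [-0.0046, -0.0047, 0.011] r [-0.001, 0.003, 0.004] |d| 0.013 |r| 0.005 q [-1.342, 1.194, 0.448, 1.234, 0.217, 1.378, -0.807] t 27.1
d [-0.0107, -0.0065, 0.0182] r [-0.001, 0.003, 0.004] |d| 0.022 |r| 0.005 q [-1.342, 1.194, 0.448, 1.234, 0.217, 1.378, -0.807] t 27.1
d [-0.0171, -0.0065, 0.0259] r [-0.001, 0.003, 0.004] |d| 0.032 |r| 0.005 q [-1.342, 1.194, 0.448, 1.234, 0.217, 1.378, -0.807] t 27.1
201 [-0.0629601   0.19146287] [0.06896076 0.23013665]
[ 9.6916580e-01 -2.4640940e-01 -2.1657709e-06  2.1195315e-01]
```

Converted, 0.0182 m is 0.728, 0.0146 m is 0.584.

```bash
echo '[0,-0.12,-0.12,0.24,0,0,0,0,-0.184,-0.188,0.44,0,0,0,0,-0.304,-0.224,0.584,0,0,0,0,-0.428,-0.26,0.728,0,0,0,0,-0.428,-0.26,0.728,0,0,0]' | python3 nudge.py 30 | sed -n 2,4p
echo '[0,-0.052,0,0.06,0,0,0,0,-0.104,0,0.124,0,0,0,0,-0.104,0,0.124,0,0,0]' | python3 nudge.py 30 | sed -n 2,4p
cat > gate.py <<'E'
from h import *
im=bot.grab_frame('top');b=cv2.inRange(cv2.cvtColor(im,cv2.COLOR_BGR2HSV),(5,150,60),(20,255,255));b[:,:150]=0;b[:150]=0;b[:,260:]=0
ys,xs=np.nonzero(b);P=np.array([[(X-O)@LX,(X-O)@LY] for X in (onz('top',(x,y),.058) for x,y in zip(xs,ys))],np.float32)
v=cv2.fitLine(P,cv2.DIST_HUBER,0,.01,.01).ravel();print(len(P),P.min(0),P.max(0),v)
E
python3 gate.py
```

```text
position: [0.4727, 0.4162, 0.0331]
tool_rot: [-3.133, 0.875, 1.91]
force: [0.1, 0.5, -0.7]
position: [0.4739, 0.4127, 0.033]
tool_rot: [-3.133, 0.875, 1.91]
force: [0.6, 0.4, -0.2]
223 [-0.06814551  0.18725629] [0.06951354 0.1951105 ] [ 0.99998534  0.00541187 -0.00208378  0.19128734]
```

Converted, 0.0015 m is 0.06, -0.0013 m is -0.052.

```bash
echo '[0,-0.052,0,0.06,0,0,0,0,-0.052,0,0.06,0,0,0]' | python3 nudge.py 30 | sed -n 2,4p
echo '[0,-0.052,0,0.06,0,0,0,0,-0.052,0,0.06,0,0,0]' | python3 nudge.py 30 | sed -n 2,4p
echo '[0,-0.052,0,0.06,0,0,0,0,-0.052,0,0.06,0,0,0]' | python3 nudge.py 30 | sed -n 2,4p
python3 gate.py
```

```text
position: [0.474, 0.4124, 0.0329]
tool_rot: [-3.133, 0.873, 1.911]
force: [-4.4, 9.1, 1.4]
position: [0.4741, 0.4121, 0.0329]
tool_rot: [-3.134, 0.87, 1.912]
force: [-7.1, 17.2, 4.0]
position: [0.4742, 0.4119, 0.0328]
tool_rot: [-3.135, 0.868, 1.913]
force: [-12.1, 25.2, 8.5]
216 [-0.06814551  0.18706496] [0.06951354 0.19499229] [ 0.9999788   0.00651726 -0.00216589  0.19103943]
```

The gate stands against its stop: force rose to 28 N with no motion. Backing away, then re-checking.

Converted, -0.15 m is -6, -0.1 m is -4.

```bash
echo '[0,0.2,0,-0.24,0,0,0,0,0.48,0,-0.6,0,0,0,0,0,0,-2,0,0,0,0,0,0,-4,0,0,0,0,0,0,-6,0,0,0]' | python3 nudge.py 30 | sed -n 2,4p
echo '[0,0,0,0,0,0,0,0,0,0,0,0,0,0,0,0,0,0,0,0,0,0,0,0,0,0,0,0]' | python3 nudge.py | sed -n 1,4p
python3 gate.py
python3 - <<'E'
from h import *
# compare: bottles and jars unchanged in the scene view between before gate push and now; jars vs. start in top view
a=cv2.imread("pics/scene5.png");b=bot.grab_frame("scene")
print("bottles diff",cv2.absdiff(a,b)[155:250,237:350].mean())
hsv=lambda i:cv2.cvtColor(i,cv2.COLOR_BGR2HSV)
t=bot.grab_frame("top")
for i in(cv2.imread("pics/top0.png"),t):
    m=cv2.inRange(hsv(i),(95,120,80),(125,255,255))[118:190,334:380]; k,l,s,c=cv2.connectedComponentsWithStats(m)
    print([(int(s[j][4]),(c[j]+[334,118]).round(1).tolist()) for j in range(1,k) if s[j][4]>150])
E
```

```text
position: [0.4383, 0.517, 0.1304]
tool_rot: [-3.132, 0.876, 1.91]
force: [0.7, 0.2, 0.7]
clock: 30.12
position: [0.439, 0.5154, 0.1288]
tool_rot: [-3.132, 0.876, 1.91]
force: [0.0, -0.4, -0.3]
217 [-0.06814551  0.18750723] [0.06951354 0.19507083] [ 0.9999868   0.00513809 -0.0021241   0.1912912 ]
bottles diff 3.1104797391709362
[(1079, [358.5, 148.5])]
[(1089, [358.5, 148.4])]
```

The gate is shut at about 0 rad, the bottles are unchanged since they were set down, and the jars have not moved. Handing in.

```bash
python3 -c "
from workcell import bot
print(bot.job_done())"
```

```text
the job is handed in; nothing more can be done
None
```

I handed the job in at about 30 s: my measurements show all three bottles upright in the lane, both jars unmoved and the gate shut on its catch, but no verdict came back and I viewed 12 pictures, two over the limit of 10.

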